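# Load the tube drilling jig, fit its top plate on the guide pins and lock the toggle clamp

### The job

Get the drilling jig ready: lay the rusty box-section tube down in the saddles of the jig, then unclip the aluminium drill plate from its sloped holder and lower it gently over the jig's two guide pins, keeping it level so it does not jam or drop, until it sits flat on both shoulders. Then swing the toggle clamp's orange handle over until it snaps home with its pad down on the plate. Leave the other things on the table where they lie.

Things in the scene. Friction and masses are not known exactly. Their poses are not given: they have to be found in the camera images.
- tube_mid (a point): Centre of the loose rusty red-brown steel box-section tube, 30 x 30 x 100 mm, about 0.25 kg, lying flat on the table between the robot and the plate holder; x runs along its length, z up. Grip it across its 30 mm width.
- tube: The box-section tube itself: origin under its middle, axes as tube_mid.
- jig: Drilling jig, fixed to the table. Origin on the table below the middle of its 130 x 290 x 12 mm base's pin pair; x along the tube's place, y from pin to pin and on towards the toggle clamp, z up. The clamp is open at the start: it stays beyond y = 98 mm but its raised arm reaches 180 mm above the table.
- jig_nest (a point): Where the tube's centre belongs: 35 mm above the table, axes as jig (tube along x). The tube rests 20 mm above the table in two U-shaped saddles, x = 27 to 45 mm either side of the middle, 2 mm play each side, flared mouths up to 42 mm; end stops leave 3 mm at each end. Between the saddles fingers have 54 mm of free length and may go down to the base's top, 12 mm above the table.
- jig_seat (a point): Midway between the guide pins at the height of their shoulders, 52 mm above the table; axes as jig. Pins at y = +70 and -70 mm: 12 mm thick, rising 30 mm above the shoulders, the top 9 mm tapered to 5 mm. Shoulders 28 mm across. The tube, once laid, ends 2 mm below the shoulders.
- plate_bar (a point): Middle of the drill plate's black handle bar; axes of the plate: x across it, y along it, z out of its top face. The bar runs along y: 70 mm long, 14 mm thick in x, 12 mm in z, on posts (10 mm wide) at y = +30 and -30 mm. This point is 44 mm from the plate's underside, 34 mm from its top face. With the plate seated it is 44 mm above jig_seat.
- plate: The loose aluminium drill plate, 100 x 180 x 10 mm, about 0.6 kg; origin in the middle of its underside, axes as plate_bar. Two 14 mm through holes with brass rims at y = +70 and -70 mm go over the jig's pins, either way round.
- holder: Green plate holder fixed to the table, its face sloping 35 degrees and looking back towards the robot (its -x). The plate's lower long edge stands on a ledge; a sprung brass roller above holds its upper long edge. Pulled straight out along the plate's z it clicks free within 8 mm; the catch takes about 10 N beside the weight. Origin on the table under its middle.
- clamp_handle (a joint): Angle (rad) of the toggle clamp's handle against its link: 0 = open as at the start, 2.06 = dead centre, 2.14 = home against its stop, locked. It stays where it is left.
- clamp_grip (a point): Centre of the clamp's orange grip, flat-sided, 14 mm thick along the jig's x, 18 mm deep, 70 mm long. Open, it leans 65 degrees out (to the jig's +y): this point at jig y = 197 mm, height 109; the end 35 mm on. It swings up and over in the jig's y-z plane on an arc of 64 mm radius about y = 134, height 102 mm; home at y = 121, height 165, leaning 16 degrees in. It needs under 10 N; held in fingers it turns and can slip, so push the end home.
- clamp_pad (a point): Underside of the black sprung pad on the clamp's arm, 13 mm across; with the handle home it presses on the plate at jig y = 55 mm, x = 0.
- angle_iron: short offcut of dark angle iron, 50 x 40 x 40 mm, lying on one leg; origin under its middle. Leave it alone.
- flap_disc: sanding flap disc, 72 mm across, 13 mm thick; origin under its middle. Leave it alone.
- hammer: hammer with a 280 mm handle, lying down. Leave it alone.
- spanner: steel spanner, 190 mm long, lying flat. Leave it alone.
- oil_bottle: yellow oil bottle, 64 mm across, 160 mm tall, standing; origin under its middle. Leave it alone.
- f_clamp: dark steel screw clamp about 150 x 100 mm, 14 mm thick, lying flat. Leave it alone.
Not all that is in view belongs to the job. Several things look just like the tube: the one meant starts farthest to the robot's right.

How it is judged:
On the way, in this order (a step that is already met when the one before it is completed fails the run):
1. the tube lies in the jig's saddles, between the end stops (horizontal distance between tube_mid and jig_nest below 0.007 m and z of tube_mid in the frame of jig_nest between -0.003 and 0.003 m and angle between the x axis of tube_mid and the x axis of jig_nest, either way round below 0.1 rad), for 0.2 s.
2. the drill plate has been taken off its holder (all of step 1 and distance of plate_bar from where it was at the start of the episode above 0.06 m), for 0.1 s.
3. the drill plate sits flat on both pin shoulders, over the tube (all of step 1 and horizontal distance between plate_bar and jig_seat below 0.004 m and z of plate_bar in the frame of jig_seat between 0.041 and 0.0465 m and angle between the z axis of plate_bar and the z axis of jig_seat, either way round below 0.04 rad and angle between the y axis of plate_bar and the y axis of jig_seat, either way round below 0.06 rad), for 0.3 s.
4. the toggle clamp is locked with its pad down on the seated plate (all of step 3 and value of joint clamp_handle above 2.08 rad), for 0.2 s.
At the end, for the whole second after the job is handed in: Tube in the saddles (centre within 7 mm sideways, 3 mm in height, 0.1 rad); plate on both pins and flat on the shoulders (bar within 4 mm of mid-pins, 41 to 46.5 mm above the shoulders, level within 0.04 rad); clamp handle home past centre (joint above 2.08); tube and plate still (all of step 4 and linear speed of each of plate, tube below 0.02 m/s); the robot touches nothing.
It fails at once if the plate is tipped more than 7 degrees while it is on the pins (horizontal distance between plate_bar and jig_seat below 0.02 m and z of plate_bar in the frame of jig_seat below 0.07 m and angle between the z axis of plate_bar and the z axis of jig_seat, either way round above 0.12 rad).
It fails at once if the plate drops onto the jig (faster than 0.3 m/s on the pins) (horizontal distance between plate_bar and jig_seat below 0.02 m and z of plate_bar in the frame of jig_seat below 0.075 m and linear speed of plate above 0.3 m/s).
It fails at once if another thing on the table is pushed aside (more than 30 mm) (distance of any of angle_iron, flap_disc, hammer, spanner, oil_bottle, f_clamp from where it was at the start of the episode above 0.03 m).
It also fails if it takes over 72 s, if anything falls off the work surface, if the arm or the gripper's body presses on something with over 40 N, if the wrist force passes 120 N, or if a joint passes its speed limit or range.

### The arm

A 6-joint arm with a two-finger parallel gripper is mounted at the origin on the work surface. World frame = base frame: x ahead of the robot, y to its left, z up, the work surface at z = 0. Lengths are in m, angles in rad, forces in N, time in s.
With the tool pointing down it reaches from about 0.3 to 0.875 m from the base axis. Payload 6.4 kg.
Tool frame: the origin (TCP) lies at the very end of the fingers, on their centre line; the grasp point (between the pads) lies 19 mm behind it; z points along the fingers, y is the direction in which the jaws open and shut (so a half turn about z gives the same grasp; the last joint's range is limited). The gripper opens to 85 mm and grips with 20 to 120 N. Pads are 22 mm wide; open, the fingers measure 114 mm over their backs; the gripper's body (76 mm by 85 mm) begins 54 mm behind the grasp point. The pads swing forward as they close: fully open they stand 13 mm farther back than shut.
Start: joints at [0.954, 0.181, 1.607, -0, 1.354, -0.206], TCP at [0.23, 0.527, 0.231] pointing down, gripper open.
Joint ranges: [-2.99, 2.99], [-0.89, 2.07], [0.3, 2.58], [-1.14, 4.28], [0, 2.63], [-3.12, 3.12]. Speed limits (rad/s): [2.57, 2.57, 3.01, 3.14, 3.14, 3.14].

### API

Orientations are given as a unit quaternion [w, x, y, z].
In Python, from bench import * gives the robot as it stands.
- The arm moves only by the tool arm_command, never from a script. Its argument "motion" is text: rows parted by semicolons, each of 7 numbers parted by spaces: the shift along the tool's x, y, z in units of 0.2 m (1.0 is 0.2 m), then the turn, a rotation vector about the tool's x, y, z in units of 60 degrees (1.0 is 60 degrees), then the opening, from 0 (shut) to 1 (fully open). In form: tx ty tz ax ay az grip; .... A call has 1 to 10 rows; each row shifts and turns the pose as measured when the row begins, along the tool's axes as they then stand; what a row does not reach is not made up. A row lasts 1/12 s, in which the tool goes at most 41.7 mm and 7.16 degrees, less where a joint would pass 70% of its speed; a pose out of reach is approached as far as the arm can. A call with a number of a shift or a turn outside -1 to 1 is refused whole. A call with a gripper value outside its range is refused whole. The fingers move at their own pace and stop on an object; the grip force is fixed at half the most. Time passes only in rows, so rows that do not move let the fingers close. It gives the time, the measured TCP pose, the force and the opening at its end, in the units of the state.
- get_obs(): the state, without advancing time (a new reading comes with each control period).
- camera(name): name is "scene" or "top"; returns a dict with "img" (480x640x3 uint8, red, green, blue), "intrinsics" (3x3 intrinsics, pixels), "distortion" ([k1, k2, p1, p2, k3] as OpenCV has them; the pictures are not rectified), "pose" (4x4, takes a point from camera to world coordinates). Camera axes: x right, y down, z forward; pixel columns grow to the right and rows downward; lengths in m; the calibration is good to about 2 mm. A picture is of the moment at which its call begins. There is no depth.
- hand_in(): hands the job in, once; it reports no verdict.
Trained networks look in the newest picture that a camera, given by its name, has taken for a name from the list of things; names that differ only in an ending like _2 or _b are one class to them, and where a whole thing is asked for, a point or a joint stands for the part that bears it (a point fixed in the world has none). Each returns a list of dicts, best first, with "conf" (0 to 1); they miss things now and then, are a little off and sometimes report something else, mostly with a low value. They report only what shows in the picture. A call takes as long as a camera call. They do not tell look-alikes from the thing itself.
- search_frame(camera, target): "box" ([left, top, right, bottom] in pixels, round what is visible of it).
The state is a dict: "time_s": time; "q": joint angles; "dq": joint speeds; "joint_efforts": joint torques, N m; "eef_pos": TCP position; "eef_rot": TCP orientation; "wrist_force": force on the tool from outside, world axes, zero at the start; "torque": the same for the moment, N m; "opening": opening from 0.0 (shut) to 1.0 (fully open).
Only numpy, scipy, OpenCV 4.12 (cv2) and the standard library are available. Lean on these libraries where they do the work, as an engineer would, in place of code of your own. Each camera call takes 0.05 s, during which the arm holds its last target.

## Working session

There is one attempt and no reset: what is moved stays moved. The work goes in short steps, Python scripts to look and compute and a tool call to move; the robot and the scene stay as the last step left them, time stands still between calls to the robot, and variables do not carry over. Pictures are saved under pics/ and viewed, and the job is handed in when it is done.

Besides the shell and the picture viewer there is one more tool, called after "Request:" as name(argument=value, ...) on one line, values as JSON. arm_command: Moves the arm, as the interface text tells. Shifts and turns lie within -1 to 1; 1 stands for 0.2 m of shift or 60 degrees of turn. Its arguments: {"type":"object","properties":{"motion":{"type":"string"}},"required":["motion"]}

```bash
ls -la; mkdir -p pics; python3 - <<'E'
from bench import *
import cv2
print(get_obs())
for n in ("scene","top"):
    c=camera(n); cv2.imwrite(f"pics/{n}0.png",c["img"][:,:,::-1])
    print(n,c["intrinsics"],c["distortion"],c["pose"])
    for t in ("tube","jig","plate","plate_bar","holder","clamp_handle","clamp_grip","clamp_pad","oil_bottle","hammer","f_clamp","spanner","flap_disc","angle_iron"):
        print(t,[(round(d["conf"],2),[round(float(v),1) for v in d["box"]]) for d in search_frame(n,t)])
E
```

```text
total 12
drwxr-xr-x  3 agent agent 4096 Dec  7 06:12 .
drwxr-xr-x 23 root  root  4096 Dec  7 06:12 ..
drwxr-xr-x  2 agent agent 4096 Dec  7 06:12 pics
{'time_s': 0.0, 'q': array([ 9.53694811e-01,  1.81571581e-01,  1.60800322e+00, -1.27582178e-05,
        1.35381421e+00, -2.06301924e-01]), 'dq': array([ 0.00097547, -0.00129862, -0.00167471, -0.00259691, -0.00062862,
        0.0004249 ]), 'joint_efforts': array([-1.00360317e-04, -4.44890249e+01, -3.51330221e+01, -4.34538351e-04,
        9.17372410e-03, -1.93833523e-05]), 'eef_pos': array([0.22928079, 0.52670109, 0.23036931]), 'eef_rot': array([-3.53714960e-04,  2.03957136e-01,  9.78979407e-01, -8.25618398e-04]), 'wrist_force': array([-0.13141158, -0.56608925,  0.74468909]), 'torque': array([-0.00621912,  0.07184861,  0.04885381]), 'opening': 0.9997314274580167}
scene [[504.11876595   0.         325.45766602]
 [  0.         504.11876595 241.76364601]
 [  0.           0.           1.        ]] [0.03198787 0.         0.         0.         0.        ] [[ 0.63193173  0.55405541 -0.54192702  1.13973713]
 [ 0.77500348 -0.45684318  0.4366508  
[... 1677 characters left out ...]
, 208.2, 435.3, 255.6]), (0.46, [174.6, 224.2, 304.2, 300.2])]
holder [(0.69, [175.1, 264.0, 214.8, 279.4]), (0.65, [359.6, 195.9, 439.6, 260.7]), (0.61, [172.2, 224.8, 303.9, 296.9])]
clamp_handle [(0.54, [175.6, 264.0, 214.0, 279.4]), (0.38, [340.9, 164.1, 358.5, 193.0])]
clamp_grip [(0.21, [152.8, 171.0, 248.1, 200.9])]
clamp_pad [(0.48, [205.3, 258.5, 213.3, 266.3])]
oil_bottle [(0.82, [338.5, 164.7, 356.0, 189.7])]
hammer [(0.57, [150.7, 172.1, 248.0, 201.5])]
f_clamp [(0.85, [437.2, 259.4, 474.3, 309.9]), (0.71, [175.3, 223.9, 304.6, 298.9])]
spanner [(0.72, [259.7, 163.0, 318.2, 178.0])]
flap_disc [(0.57, [314.7, 283.4, 342.0, 311.8])]
angle_iron [(0.49, [407.7, 290.5, 420.9, 310.1])]
```

```bash
python3 - <<'E'
import cv2
s=cv2.imread("pics/scene0.png");t=cv2.imread("pics/top0.png")
cv2.imwrite("pics/s_crop.png",cv2.resize(s[130:400,120:570],(800,480),interpolation=cv2.INTER_CUBIC))
cv2.imwrite("pics/t_crop.png",cv2.resize(t[150:390,140:480],(800,565),interpolation=cv2.INTER_CUBIC))
E
```

```text
(no output)
```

View pics/s_crop.png

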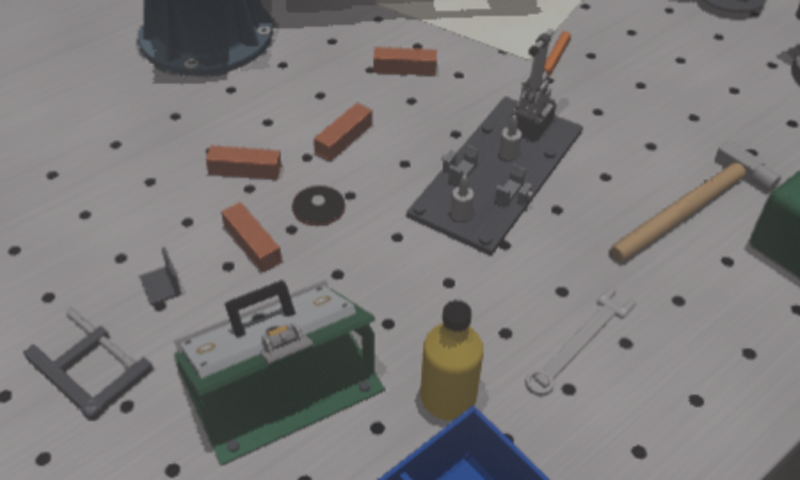

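View pics/t_crop.png

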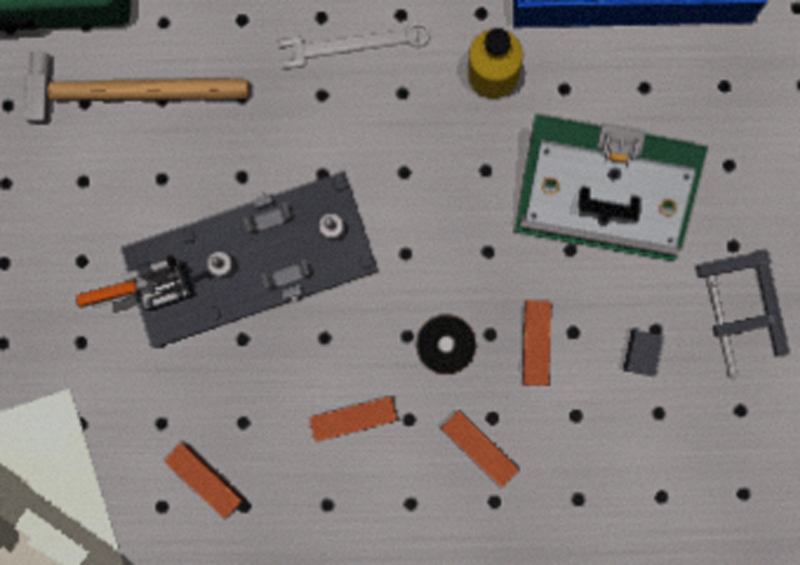

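Four look-alike tubes in the top view, at about (292,324), (228,352), (343,341) and (366,295). The image's right is the robot's right (-y), so the one at (366,295) fits: it lies farthest right and just in front of the holder. I'll confirm in enlarged crops.

```bash
cat > h.py <<'E'
import numpy as np, cv2
from scipy.spatial.transform import Rotation as R
from scipy.optimize import least_squares
import pickle,os
CAM={}
def setcam(n,c): CAM[n]=(c["intrinsics"],np.array(c["distortion"],float),np.array(c["pose"]))
def load():
    import bench
    if os.path.exists("cam.pkl"): CAM.update(pickle.load(open("cam.pkl","rb")))
    else:
        for n in("scene","top"): setcam(n,bench.camera(n))
        pickle.dump(CAM,open("cam.pkl","wb"))
def proj(n,P):
    K,d,T=CAM[n]; Ti=np.linalg.inv(T)
    P=np.atleast_2d(P).astype(float)
    return cv2.projectPoints(P,cv2.Rodrigues(Ti[:3,:3])[0],Ti[:3,3],K,d)[0][:,0]
def ray(n,px):
    K,d,T=CAM[n]
    u=cv2.undistortPoints(np.array([[px]],float),K,d)[0,0]
    return T[:3,3],T[:3,:3]@np.array([u[0],u[1],1])
def onz(n,px,z):
    o,v=ray(n,px); return o+v*(z-o[2])/v[2]
def tri(pa,pb):
    A=[];b=[]
    for n,p in(("scene",pa),("top",pb)):
        o,v=ray(n,p); v=v/np.linalg.norm(v); M=np.eye(3)-np.outer(v,v); A.append(M); b.append(M@o)
    X=np.linalg.lstsq(np.vstack(A),np.hstack(b),rcond=None)[0]
    return X,proj("scene",X)[0]-pa,proj("top",X)[0]-pb
load()
def crop(src,dst,x0,y0,x1,y1,k):
    im=src if not isinstance(src,str) else cv2.imread(src)
    c=cv2.resize(im[y0:y1,x0:x1],None,fx=k,fy=k,interpolation=cv2.INTER_CUBIC)
    c=cv2.convertScaleAbs(c,alpha=1.4,beta=10)
    for x in range((x0//10+1)*10,x1,10):
        cv2.putText(c,str(x),(int((x-x0+.5)*k)-10,10),0,.35,(0,255,255),1); cv2.line(c,(int((x-x0+.5)*k),12),(int((x-x0+.5)*k),18),(0,255,255),1)
    for y in range((y0//10+1)*10,y1,10):
        cv2.putText(c,str(y),(0,int((y-y0+.5)*k)+4),0,.35,(0,255,255),1); cv2.line(c,(24,int((y-y0+.5)*k)),(30,int((y-y0+.5)*k)),(0,255,255),1)
    cv2.imwrite(dst,c)
E
python3 - <<'E'
from h import *
for c in [(292,324),(228,352),(343,341),(366,295)]:
    X=onz("top",c,.015); print(c,X.round(3),proj("scene",X).round(0))
crop("pics/scene0.png","pics/a1.png",215,225,345,350,6)
crop("pics/scene0.png","pics/a2.png",340,140,450,275,5)
crop("pics/top0.png","pics/a3.png",350,195,445,325,5)
crop("pics/top0.png","pics/a4.png",165,215,305,305,5)
E
```

```text
(292, 324) [0.362 0.008 0.015] [[313. 206.]]
(228, 352) [0.287 0.19  0.015] [[347. 165.]]
(343, 341) [ 0.312 -0.133  0.015] [[256. 220.]]
(366, 295) [ 0.439 -0.201  0.015] [[262. 261.]]
```

View pics/a1.png

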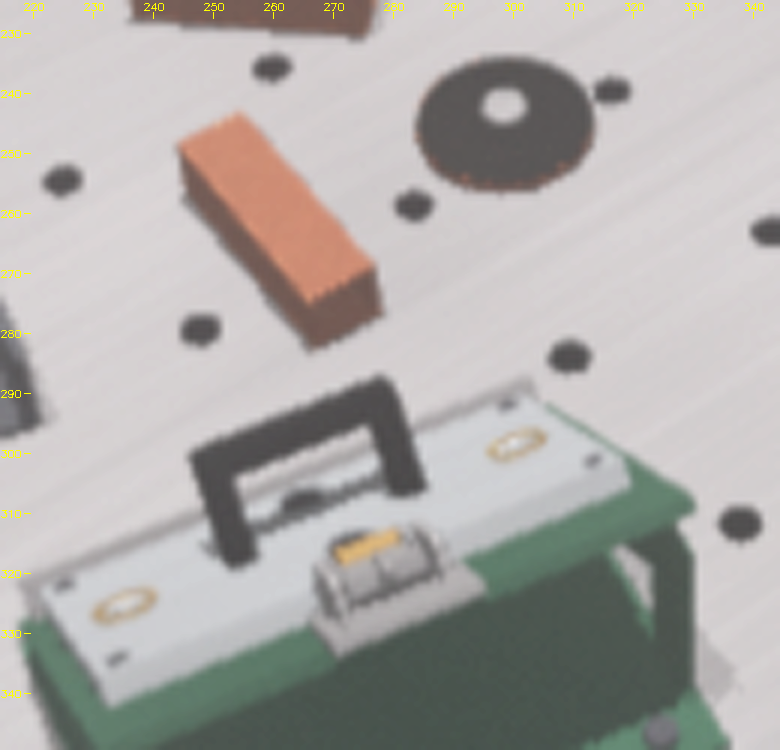

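View pics/a2.png

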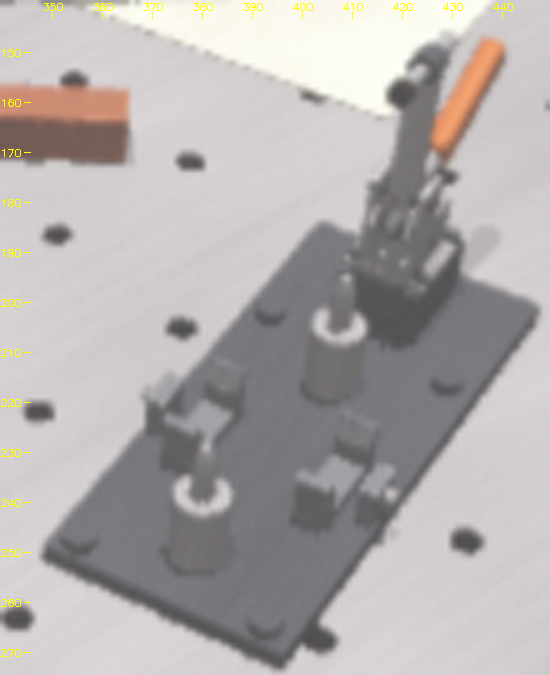

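View pics/a3.png

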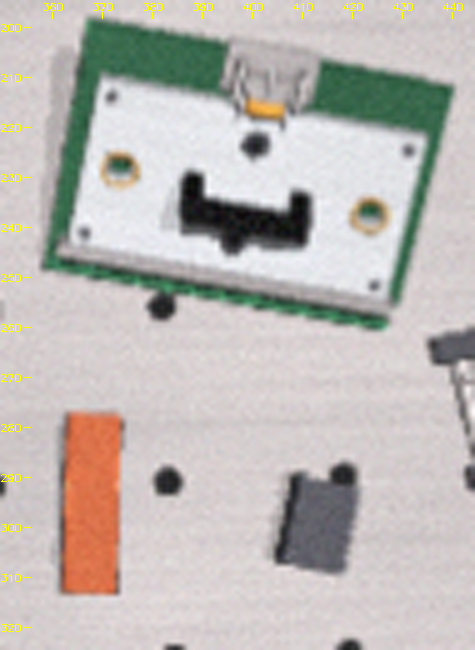

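View pics/a4.png

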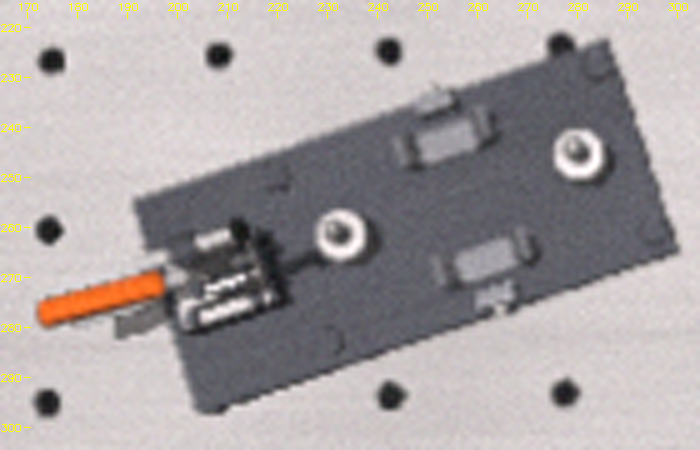

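The target tube is the one at top (366,295) and scene (262,264). It is isolated and lies between the robot and the holder. Next I fit the poses from picked points in both views.

```bash
cat > fit.py <<'E'
from h import *
def T(a,x0,y0,k): a=np.array(a,float); return np.array([x0,y0])+a/k-.5+0.5/k
SJ=lambda a:T(a,340,140,5); TJ=lambda a:T(a,165,215,5); SP=lambda a:T(a,215,225,6); TP=lambda a:T(a,350,195,5)
def rz(t): return R.from_euler('z',t).as_matrix()
# jig
def jigres(p,sep=False):
    x,y,t,ylo,yhi=p; M=rz(t)
    sh=[[0,.07,.052],[0,-.07,.052],[0,.07,.082],[0,-.07,.082]]
    co=[[-.065,ylo,.012],[.065,ylo,.012],[.065,yhi,.012],[-.065,yhi,.012]]
    W=np.array(sh+co)@M.T+[x,y,0]
    s=np.array([*SJ([(339,325),(202,493),(346,272),(205,445),(45,548),(282,655),(540,305),(322,222)])])
    t_=np.array([*TJ([(341,236),(579,153),(338,232),(577,148),(678,247),(607,40),(133,202),(207,410)])])
    # x direction: +x is right-hand: x = y cross z
    t2=t_.copy(); 
    return proj("scene",W)-s, proj("top",W)-t2
w=np.array([1,1,.6,.6,.5,.5,.5,.5])[:,None]
f=lambda p:np.concatenate([(r*w).ravel() for r in jigres(p)])
best=min((least_squares(f,[.55,.05,a,-.11,.18],loss='soft_l1') for a in (.3,-.3,1.2)),key=lambda r:r.cost)
print("jig",best.x.round(4),np.degrees(best.x[2]),best.cost)
for r in jigres(best.x): print(r.round(1).tolist())
jig=best.x
# tube
def tubres(p):
    x,y,t,h=p; c=np.array([[-.05,-.015,0],[-.05,.015,0],[.05,.015,0],[.05,-.015,0]])@rz(t).T+[x,y,h]
    return proj("scene",c)-SP([(178,148),(240,113),(375,266),(308,303)]),proj("top",c)-TP([(120,594),(62,592),(66,412),(124,413)])
b=least_squares(lambda p:np.concatenate([r.ravel() for r in tubres(p)]),[.44,-.2,0,.03],loss='soft_l1')
print("tube",b.x.round(4),np.degrees(b.x[2])); 
for r in tubres(b.x): print(r.round(1).tolist())
tube=b.x
def plpts(a,bb): return np.array([[0,.07,.01],[0,-.07,.01],[a,bb,.01],[-a,bb,.01],[a,-bb,.01],[-a,-bb,.01]])
def plres(p):
    W=plpts(p[6],p[7])@R.from_rotvec(p[3:6]).as_matrix().T+p[:3]
    s=SP([(517,444),(125,606),(593,461),(508,405),(117,658),(65,585)])
    t=TP([(120,170),(370,215),(112,96),(84,233),(408,150),(374,285)])
    return proj("scene",W)-s,proj("top",W)-t
r0=(R.from_euler('z',-.17)*R.from_euler('y',-35,degrees=True)).as_rotvec()
b=least_squares(lambda p:np.concatenate([r.ravel() for r in plres(p)]),[.6,-.3,.1,*r0,.04,.08],loss='soft_l1')
M=R.from_rotvec(b.x[3:6])
print("plate",b.x[:3].round(4),b.x[6:],M.as_matrix().round(3).tolist(),M.as_euler('ZYX',degrees=True))
for r in plres(b.x): print(r.round(1).tolist())
# constrained: roll 0, pitch -35
def plres2(q):
    rv=(R.from_euler('z',q[3])*R.from_euler('y',-35,degrees=True)).as_rotvec()
    return plres(np.r_[q[:3],rv,q[4:6]])
b2=least_squares(lambda p:np.concatenate([r.ravel() for r in plres2(p)]),[.6,-.3,.1,-.17,.04,.08],loss='soft_l1')
print("plate35",b2.x.round(4),np.degrees(b2.x[3]),b2.cost,b.cost)
for r in plres2(b2.x): print(r.round(1).tolist())
M2=(R.from_euler('z',b2.x[3])*R.from_euler('y',-35,degrees=True)).as_matrix()
bar=b2.x[:3]+M2@[0,0,.044]; print("bar",bar.round(4),"free",(b.x[:3]+M.as_matrix()@[0,0,.044]).round(4))
pickle.dump(dict(jig=jig,tube=tube,pl=b2.x,plM=M2,bar=bar),open("poses.pkl","wb"))
# overlays
s=cv2.imread("pics/scene0.png");t=cv2.imread("pics/top0.png")
bx=[]
for yy in(-.035,.035):
    for xx in(-.007,.007):
        for zz in(.038,.050): bx.append([xx,yy,zz])
pt=np.array(bx+[[sx*.05,sy*.09,z] for sx in(-1,1) for sy in(-1,1) for z in(0,.01)])@M2.T+b2.x[:3]
grip=np.array([[0,.197,.109],[0,.197+.035*np.sin(np.radians(65)),.109+.035*np.cos(np.radians(65))]])@rz(jig[2]).T+[jig[0],jig[1],0]
for n,im,k in(("scene",s,0),("top",t,0)):
    big=cv2.resize(im,None,fx=6,fy=6,interpolation=cv2.INTER_CUBIC)
    for u in proj(n,np.vstack([pt,grip])): cv2.circle(big,tuple(int(v) for v in (u+.5)*6),3,(255,0,255),-1)
    bb=(215,275,345,350) if n=="scene" else (350,195,445,265)
    cv2.imwrite(f"pics/ov_{n}.png",big[bb[1]*6:bb[3]*6,bb[0]*6:bb[2]*6])
    print(n,proj(n,grip).round(0).tolist())
E
python3 fit.py
```

```text
jig [ 0.5599  0.101   0.3094 -0.1048  0.1822] 17.730000782445483 2.1164608983548883
[[-0.2, -0.6], [-0.2, -0.3], [-0.3, 0.7], [0.2, 0.0], [-1.0, -1.3], [0.2, -0.3], [-0.2, -0.3], [-1.3, -0.8]]
[[0.1, -0.5], [0.1, -0.3], [-1.2, -0.9], [-0.4, -0.8], [0.4, 0.4], [0.1, -0.9], [0.6, -0.9], [-0.8, 0.5]]
tube [ 0.4381 -0.2056 -0.0537  0.0262] -3.074312250409184
[[-0.8, -0.3], [0.0, 0.0], [0.1, 0.2], [-0.1, 0.1]]
[[-0.6, -0.2], [0.2, -0.1], [0.3, -0.0], [-0.6, 0.1]]
plate [ 0.6096 -0.2926  0.0635] [0.04211922 0.08186992] [[0.803, 0.203, -0.56], [-0.166, 0.979, 0.117], [0.572, -0.001, 0.82]] [-11.70611529 -34.90286001  -0.04377455]
[[-0.1, 0.1], [-0.1, -0.0], [-0.2, -0.1], [-0.1, 0.0], [-0.1, 0.1], [-0.2, -0.0]]
[[-0.3, -0.2], [-0.2, -0.1], [-0.2, -0.0], [-0.0, -0.1], [-0.1, -0.1], [-0.2, 0.0]]
plate35 [ 0.6096 -0.2926  0.0635 -0.2049  0.0422  0.0819] -11.739208465238477 0.18920186962093077 0.18718444467328443
[[-0.1, 0.1], [-0.1, -0.0], [-0.2, -0.1], [-0.1, 0.0], [-0.1, 0.1], [-0.2, 0.0]]
[[-0.3, -0.2], [-0.2, -0.1], [-0.2, -0.0], [-0.0, -0.1], [-0.1, -0.1], [-0.2, 0.0]]
bar [ 0.5849 -0.2875  0.0995] free [ 0.5849 -0.2875  0.0996]
scene [[432.0, 159.0], [438.0, 148.0]]
top [[185.0, 274.0], [173.0, 278.0]]
```

```bash
cat >> h.py <<'E'
E
python3 - <<'E'
from fit import *
g=lambda p:np.concatenate([(r*w).ravel() for r in jr(p)])
def jr(p):
    x,y,t,ylo,yhi,z=p; M=rz(t)
    W=np.array([[0,.07,.052],[0,-.07,.052],[0,.07,.082],[0,-.07,.082],[-.065,ylo,.012],[.065,ylo,.012],[.065,yhi,.012],[-.065,yhi,.012]])@M.T+[x,y,z]
    a,b_=jigres([x,y,t,ylo,yhi])
    s=proj("scene",W); t=proj("top",W); W0=W-[0,0,z]
    return s-(proj("scene",W0)-a), t-(proj("top",W0)-b_)
b=least_squares(g,[*jig,0],loss='soft_l1'); print("jig free z",b.x.round(4),b.cost)
print("disc",onz("top",(328.3,297.6),.01),onz("scene",(297,246),.01))
print(R.from_quat(np.array([2.03957136e-01,9.78979407e-01,-8.2e-4,-3.5e-4])).as_matrix().round(3))
E
```

```text
jig [ 0.5599  0.101   0.3094 -0.1048  0.1822] 17.730000782445483 2.1164608983548883
[[-0.2, -0.6], [-0.2, -0.3], [-0.3, 0.7], [0.2, 0.0], [-1.0, -1.3], [0.2, -0.3], [-0.2, -0.3], [-1.3, -0.8]]
[[0.1, -0.5], [0.1, -0.3], [-1.2, -0.9], [-0.4, -0.8], [0.4, 0.4], [0.1, -0.9], [0.6, -0.9], [-0.8, 0.5]]
tube [ 0.4381 -0.2056 -0.0537  0.0262] -3.074312250409184
[[-0.8, -0.3], [0.0, 0.0], [0.1, 0.2], [-0.1, 0.1]]
[[-0.6, -0.2], [0.2, -0.1], [0.3, -0.0], [-0.6, 0.1]]
plate [ 0.6096 -0.2926  0.0635] [0.04211922 0.08186992] [[0.803, 0.203, -0.56], [-0.166, 0.979, 0.117], [0.572, -0.001, 0.82]] [-11.70611529 -34.90286001  -0.04377455]
[[-0.1, 0.1], [-0.1, -0.0], [-0.2, -0.1], [-0.1, 0.0], [-0.1, 0.1], [-0.2, -0.0]]
[[-0.3, -0.2], [-0.2, -0.1], [-0.2, -0.0], [-0.0, -0.1], [-0.1, -0.1], [-0.2, 0.0]]
plate35 [ 0.6096 -0.2926  0.0635 -0.2049  0.0422  0.0819] -11.739208465238477 0.18920186962093077 0.18718444467328443
[[-0.1, 0.1], [-0.1, -0.0], [-0.2, -0.1], [-0.1, 0.0], [-0.1, 0.1], [-0.2, 0.0]]
[[-0.3, -0.2], [-0.2, -0.1], [-0.2, -0.0], [-0.0, -0.1], [-0.1, -0.1], [-0.2, 0.0]]
bar [ 0.5849 -0.2875  0.0995] free [ 0.5849 -0.2875  0.0996]
scene [[432.0, 159.0], [438.0, 148.0]]
top [[185.0, 274.0], [173.0, 278.0]]
jig free z [ 0.5594  0.1019  0.3091 -0.1049  0.1824 -0.0023] 1.6420959671845572
disc [ 0.43433054 -0.09470248  0.01      ] [ 0.44671884 -0.10678755  0.01      ]
[[-0.917  0.399 -0.001]
 [ 0.399  0.917 -0.001]
 [ 0.    -0.002 -1.   ]]
```

View pics/ov_scene.png

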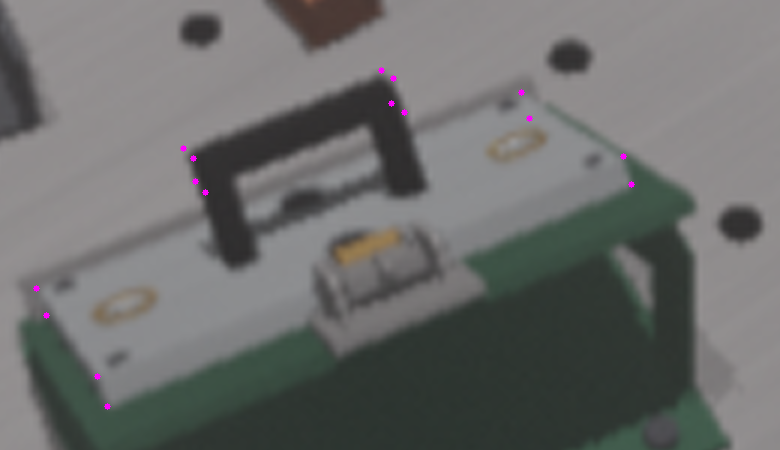

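View pics/ov_top.png

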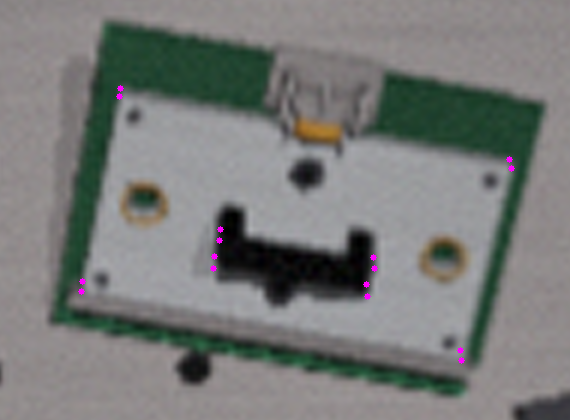

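```bash
cat > plan.py <<'E'
import numpy as np, sys
from scipy.spatial.transform import Rotation as R, Slerp
import bench, pickle, math
P=pickle.load(open("poses.pkl","rb"))
def cur():
    o=bench.get_obs(); q=o["eef_rot"]; return o,np.array(o["eef_pos"]),R.from_quat([q[1],q[2],q[3],q[0]])
def plan(tp,tR,grip,maxd=.036,maxa=6.0,start=None,show=True):
    if start is None:
        o,p,r=cur(); 
        if show: print("t",round(o["time_s"],2),"p",p.round(4),"q",np.round(o["q"],2),"F",np.round(o["wrist_force"],1),"op",round(o["opening"],3))
    else: p,r=start
    tp=np.array(tp,float); d=np.linalg.norm(tp-p); a=np.degrees((r.inv()*tR).magnitude())
    n=max(1,math.ceil(max(d/maxd,a/maxa)-1e-6)); rows=[]
    S=Slerp([0,1],R.concatenate([r,tR]))
    for i in range(n):
        r0=S(i/n); r1=S((i+1)/n)
        s=r0.inv().apply((tp-p)/n)/.2; w=(r0.inv()*r1).as_rotvec()/np.radians(60)
        rows.append(" ".join(f"{v:.3f}".rstrip("0").rstrip(".").replace("-0","-0") for v in [*s,*w])+f" {grip}")
    for i in range(0,n,10): print("; ".join(rows[i:i+10]))
    print("n",n,"d",round(d,4),"a",round(a,1))
    return tp,tR
def down(yaw):  # tool y axis heading = yaw (rad), z down
    y=np.array([np.cos(yaw),np.sin(yaw),0]); z=np.array([0,0,-1.]); x=np.cross(y,z)
    return R.from_matrix(np.column_stack([x,y,z]))
E
python3 - <<'E'
from plan import *
t=P["tube"]; Rt=down(np.pi/2+t[2])
a=plan([t[0],t[1],.12],Rt,0.6)
E
```

```text
t 1.6 p [0.2296 0.5272 0.2313] q [ 0.95  0.18  1.61 -0.    1.35 -0.21] F [ 0.2 -0.1 -0.5] op 1.002
-0.11 -0.134 0.025 -0 -0 -0.016 0.6; -0.108 -0.136 0.025 -0 -0 -0.016 0.6; -0.106 -0.137 0.025 -0 -0 -0.016 0.6; -0.103 -0.139 0.025 -0 -0 -0.016 0.6; -0.101 -0.141 0.025 -0 -0 -0.016 0.6; -0.099 -0.142 0.025 -0 -0 -0.016 0.6; -0.096 -0.144 0.025 -0 -0 -0.016 0.6; -0.094 -0.145 0.025 -0 -0 -0.016 0.6; -0.092 -0.147 0.025 -0 -0 -0.016 0.6; -0.089 -0.148 0.025 -0 -0 -0.016 0.6
-0.087 -0.15 0.025 -0 -0 -0.016 0.6; -0.084 -0.151 0.025 -0 -0 -0.016 0.6; -0.082 -0.153 0.025 -0 -0 -0.016 0.6; -0.079 -0.154 0.025 -0 -0 -0.016 0.6; -0.077 -0.155 0.025 -0 -0 -0.016 0.6; -0.074 -0.156 0.025 -0 -0 -0.016 0.6; -0.072 -0.158 0.025 -0 -0 -0.016 0.6; -0.069 -0.159 0.025 -0 -0 -0.016 0.6; -0.067 -0.16 0.025 -0 -0 -0.016 0.6; -0.064 -0.161 0.025 -0 -0 -0.016 0.6
-0.062 -0.162 0.025 -0 -0 -0.016 0.6; -0.059 -0.163 0.025 -0 -0 -0.016 0.6
n 22 d 0.7699 a 20.5
```

Request:
arm_command(motion="-0.11 -0.135 0 0 0 -0.016 0.6; -0.11 -0.135 0 0 0 -0.016 0.6; -0.105 -0.135 0 0 0 -0.016 0.6; -0.105 -0.14 0 0 0 -0.016 0.6; -0.1 -0.14 0 0 0 -0.016 0.6; -0.1 -0.14 0 0 0 -0.016 0.6; -0.095 -0.145 0 0 0 -0.016 0.6; -0.095 -0.145 0 0 0 -0.016 0.6; -0.09 -0.145 0 0 0 -0.016 0.6; -0.09 -0.15 0 0 0 -0.016 0.6")

```text
time_s: 2.43
eef_pos: [0.3283, 0.1878, 0.2304]
eef_rot: [0.002, 0.111, 0.994, 0.002]
wrist_force: [1.0, 0.2, 0.0]
opening: 0.601
```

```bash
python3 - <<'E'
from plan import *
t=P["tube"]; Rt=down(np.pi/2+t[2])
a=plan([t[0],t[1],.10],Rt,0.6)
E
```

```text
t 2.43 p [0.3283 0.1878 0.2304] q [ 0.2  -0.3   2.07  0.    1.37 -1.15] F [1.  0.2 0. ] op 0.601
-0.081 -0.15 0.054 0 0 -0.013 0.6; -0.079 -0.151 0.054 0 0 -0.013 0.6; -0.076 -0.152 0.054 0 0 -0.013 0.6; -0.074 -0.153 0.054 0 0 -0.013 0.6; -0.072 -0.154 0.054 0 0 -0.013 0.6; -0.07 -0.155 0.054 0 0 -0.013 0.6; -0.068 -0.156 0.054 0 0 -0.013 0.6; -0.066 -0.157 0.054 0 0 -0.013 0.6; -0.063 -0.158 0.054 0 0 -0.013 0.6; -0.061 -0.159 0.054 0 0 -0.013 0.6
-0.059 -0.16 0.054 0 0 -0.013 0.6; -0.057 -0.16 0.054 0 0 -0.013 0.6
n 12 d 0.4287 a 9.7
```

Request:
arm_command(motion="-0.08 -0.15 0.05 0 0 -0.013 0.6; -0.08 -0.15 0.05 0 0 -0.013 0.6; -0.075 -0.15 0.05 0 0 -0.013 0.6; -0.075 -0.155 0.05 0 0 -0.013 0.6; -0.07 -0.155 0.05 0 0 -0.013 0.6; -0.07 -0.155 0.055 0 0 -0.013 0.6; -0.07 -0.155 0.055 0 0 -0.013 0.6; -0.065 -0.155 0.055 0 0 -0.013 0.6; -0.065 -0.16 0.055 0 0 -0.013 0.6; -0.06 -0.16 0.055 0 0 -0.013 0.6")

```text
time_s: 3.27
eef_pos: [0.4264, -0.1583, 0.1284]
eef_rot: [0.012, 0.04, 0.999, 0.0]
wrist_force: [0.7, 0.5, -0.1]
opening: 0.602
```

```bash
python3 - <<'E'
from plan import *
t=P["tube"]; Rt=down(np.pi/2+t[2])
a=plan([t[0],t[1],.10],Rt,0.6)
E
```

```text
t 3.27 p [ 0.4264 -0.1583  0.1284] q [-0.63  0.02  2.01  0.02  1.09 -2.12] F [ 0.7  0.5 -0.1] op 0.602
-0.037 -0.116 0.072 0.001 0.011 -0.013 0.6; -0.036 -0.116 0.071 0.001 0.011 -0.013 0.6
n 2 d 0.0564 a 2.1
```

Request:
arm_command(motion="-0.037 -0.116 0.07 0 0.011 -0.013 0.6; -0.036 -0.116 0.07 0 0.011 -0.013 0.6; 0 0 0 0 0 0 0.6")

```text
time_s: 3.52
eef_pos: [0.4391, -0.2149, 0.0983]
eef_rot: [0.001, 0.029, 1.0, -0.001]
wrist_force: [0.0, 0.7, 0.7]
opening: 0.6
```

```bash
python3 - <<'E'
from plan import *
t=P["tube"]; Rt=down(np.pi/2+t[2])
a=plan([t[0],t[1],.10],Rt,0.6)
import bench,h,cv2
for n,b in(("scene",(200,150,360,290)),("top",(310,230,410,340))):
    im=bench.camera(n)["img"][:,:,::-1]; h.crop(im,f"pics/b_{n}.png",*b,5)
E
```

```text
t 3.52 p [ 0.4391 -0.2149  0.0983] q [-0.7   0.16  1.93 -0.    1.05 -2.21] F [0.  0.7 0.7] op 0.6
0.008 0.046 -0.008 -0.001 0.001 -0.004 0.6
n 1 d 0.0095 a 0.3
```

View pics/b_scene.png

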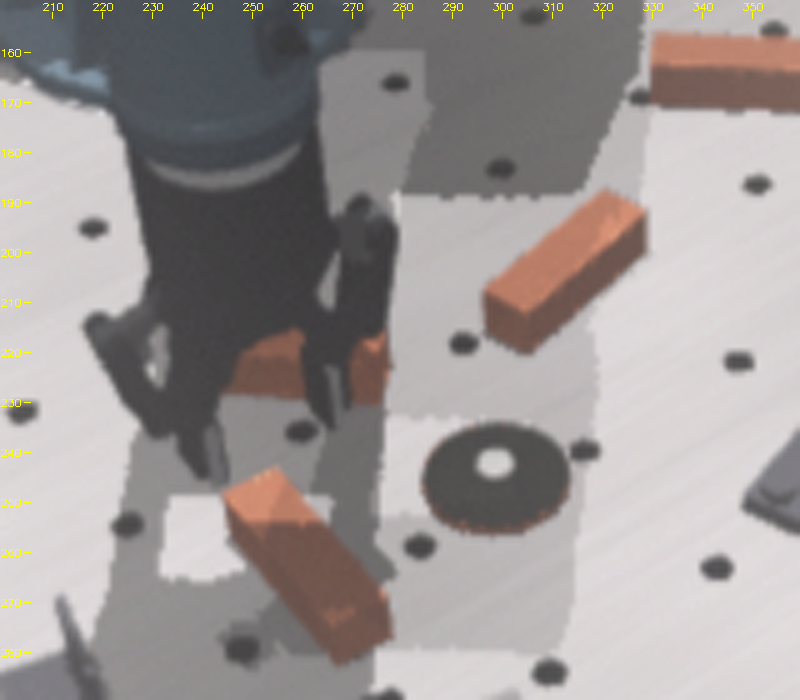

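View pics/b_top.png

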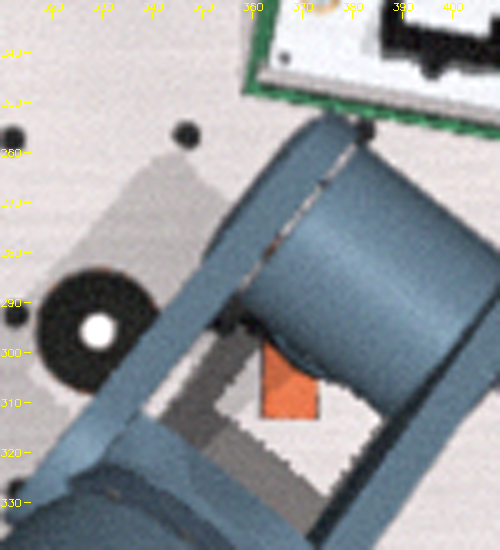

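```bash
python3 - <<'E'
from h import *
p=np.array([.4391,-.2149,.0983]); y=np.array([.058,.998,0])
print(proj("scene",[p,p+y*.0255,p-y*.0255]).round(1))
E
```

```text
[[253.5 239. ]
 [263.5 234.1]
 [243.3 243.9]]
```

Request:
arm_command(motion="0.008 0.046 0.08 0 0 0 0.6; 0 0 0.14 0 0 0 0.6; 0 0 0.14 0 0 0 0.6; 0 0 0.06 0 0 0 0.6; 0 0 0 0 0 0 0.6")

```text
time_s: 4.03
eef_pos: [0.4405, -0.1989, 0.0187]
eef_rot: [0.005, 0.027, 1.0, -0.002]
wrist_force: [-0.1, 1.0, 0.5]
opening: 0.6
```

```bash
python3 - <<'E'
from plan import *
t=P["tube"]; Rt=down(np.pi/2+t[2])
a=plan([t[0],t[1],.006],Rt,0.6)
import bench,h,cv2
for n,b in(("scene",(200,200,330,300)),):
    im=bench.camera(n)["img"][:,:,::-1]; h.crop(im,f"pics/c_{n}.png",*b,6)
E
```

```text
t 4.03 p [ 0.4405 -0.1989  0.0187] q [-0.67  0.29  1.98  0.    0.86 -2.19] F [-0.1  1.   0.5] op 0.6
0.011 -0.034 0.064 -0.004 0.01 -0.001 0.6
n 1 d 0.0146 a 0.6
```

View pics/c_scene.png

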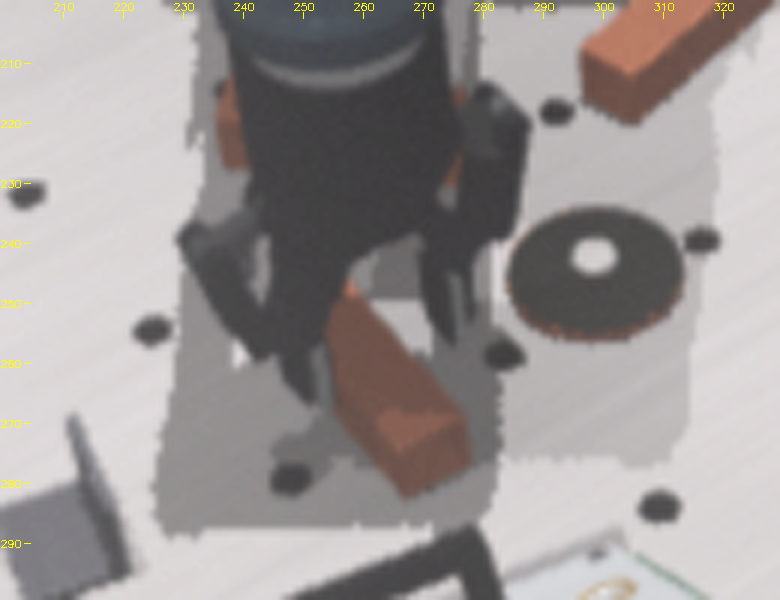

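Request:
arm_command(motion="0.011 -0.025 0.05 0 0.01 0 0.6; 0 0 0 0 0 0 0.6; 0 0 0 0 0 0 0.6")

```text
time_s: 4.33
eef_pos: [0.4403, -0.2029, 0.0137]
eef_rot: [0.002, 0.026, 1.0, -0.003]
wrist_force: [1.2, -0.0, -0.2]
opening: 0.6
```

```bash
python3 - <<'E'
from plan import *
t=P["tube"]; Rt=down(np.pi/2+t[2])
a=plan([t[0],t[1],.006],Rt,0.6)
E
```

```text
t 4.33 p [ 0.4403 -0.2029  0.0137] q [-0.68  0.31  1.97 -0.    0.86 -2.19] F [ 1.2 -0.  -0.2] op 0.6
0.011 -0.014 0.038 -0.006 0.004 0.002 0.6
n 1 d 0.0084 a 0.4
```

Request:
arm_command(motion="0.011 -0.014 0.04 -0.006 0 0 0.6; 0 0 0.02 0 0 0 0.6; 0 0 0 0 0 0 0; 0 0 0 0 0 0 0; 0 0 0 0 0 0 0; 0 0 0 0 0 0 0")

```text
time_s: 4.83
eef_pos: [0.4402, -0.2065, 0.005]
eef_rot: [0.005, 0.026, 1.0, -0.002]
wrist_force: [0.5, 0.2, -2.7]
opening: 0.339
```

```bash
python3 - <<'E'
from plan import *
t=P["tube"]; Rt=down(np.pi/2+t[2])
a=plan([t[0],t[1],.006],Rt,0.6)
E
```

```text
t 4.83 p [ 0.4402 -0.2065  0.005 ] q [-0.69  0.32  1.97  0.    0.84 -2.21] F [ 0.5  0.2 -2.7] op 0.339
0.011 0.004 -0.005 -0.003 0.01 0.002 0.6
n 1 d 0.0025 a 0.6
```

```bash
python3 - <<'E'
from plan import *
o,p,r=cur()
s=plan(p+[0,0,.10],r,0)
jx=np.array([.5597,.1014]); th=.3093
tgt=jx+.0021*np.array([np.cos(th),np.sin(th)])
plan([*tgt,.11],down(np.pi/2+th),0,start=s)
E
```

```text
t 4.83 p [ 0.4402 -0.2065  0.005 ] q [-0.69  0.32  1.97  0.    0.84 -2.21] F [ 0.5  0.2 -2.7] op 0.339
-0.002 -0 -0.167 0 0 0 0; -0.002 -0 -0.167 0 0 0 0; -0.002 -0 -0.167 0 0 0 0
n 3 d 0.1 a 0.0
-0.053 0.157 -0.002 -0 0.001 -0.034 0; -0.058 0.155 -0.002 -0 0.001 -0.034 0; -0.064 0.153 -0.002 -0 0.001 -0.034 0; -0.069 0.151 -0.002 -0 0.001 -0.034 0; -0.075 0.148 -0.002 -0 0.001 -0.034 0; -0.08 0.145 -0.002 -0 0.001 -0.034 0; -0.085 0.142 -0.002 -0 0.001 -0.034 0; -0.09 0.139 -0.002 -0 0.001 -0.034 0; -0.095 0.136 -0.002 -0 0.001 -0.034 0; -0.1 0.132 -0.002 -0 0.001 -0.034 0
n 10 d 0.3316 a 20.7
```

Request:
arm_command(motion="0 0 -0.1 0 0 0 0; 0 0 -0.16 0 0 0 0; 0 0 -0.16 0 0 0 0; 0 0 -0.08 0 0 0 0; -0.05 0.14 0 0 0 -0.034 0; -0.06 0.15 0 0 0 -0.034 0; -0.065 0.15 0 0 0 -0.034 0; -0.07 0.15 0 0 0 -0.034 0; -0.075 0.145 0 0 0 -0.034 0; -0.08 0.14 0 0 0 -0.034 0")

```text
time_s: 5.67
eef_pos: [0.511, -0.0256, 0.1081]
eef_rot: [0.003, -0.079, 0.997, -0.001]
wrist_force: [1.0, -0.1, -1.5]
opening: 0.337
```

```bash
cat > nest.py <<'E'
from plan import *
import sys
jx=np.array([.5597,.1014]); th=.3093
tgt=jx+.0021*np.array([np.cos(th),np.sin(th)])
plan([*tgt,float(sys.argv[1])],down(np.pi/2+th),0)
E
python3 nest.py .11
```

```text
t 5.67 p [ 0.511  -0.0256  0.1081] q [-0.28  0.19  1.87  0.    1.08 -2.01] F [ 1.  -0.1 -1.5] op 0.337
-0.088 0.148 -0.002 -0.001 0.001 -0.036 0; -0.093 0.144 -0.002 -0.001 0.001 -0.036 0; -0.099 0.141 -0.002 -0.001 0.001 -0.036 0; -0.104 0.137 -0.002 -0.001 0.001 -0.036 0
n 4 d 0.1374 a 8.7
```

Request:
arm_command(motion="-0.085 0.145 0 0 0 -0.036 0; -0.09 0.14 0 0 0 -0.036 0; -0.1 0.14 0 0 0 -0.036 0; -0.05 0.06 0 0 0 -0.02 0; 0 0 0 0 0 0 0; 0 0 0 0 0 0 0")

```text
time_s: 6.17
eef_pos: [0.5545, 0.0956, 0.1057]
eef_rot: [0.001, -0.153, 0.988, 0.0]
wrist_force: [-0.1, 0.3, -2.8]
opening: 0.341
```

```bash
python3 nest.py .11
```

```text
t 6.17 p [0.5545 0.0956 0.1057] q [-0.04  0.3   1.74  0.    1.1  -1.92] F [-0.1  0.3 -2.8] op 0.341
-0.044 0.02 -0.022 0 0.001 -0.002 0
n 1 d 0.0106 a 0.1
```

Request:
arm_command(motion="-0.044 0.02 0.06 0 0 -0.002 0; -0.02 0.01 0.06 0 0 0 0; -0.01 0.005 0.03 0 0 0 0; 0 0 0 0 0 0 0")

```text
time_s: 6.5
eef_pos: [0.5651, 0.1043, 0.0732]
eef_rot: [-0.001, -0.153, 0.988, -0.0]
wrist_force: [-1.0, 0.1, -2.4]
opening: 0.34
```

```bash
python3 nest.py .075
python3 - <<'E'
import bench,h,cv2
for n,b in(("scene",(340,110,450,270)),):
    im=bench.camera(n)["img"][:,:,::-1]; h.crop(im,f"pics/d_{n}.png",*b,5)
E
```

```text
t 6.5 p [0.5651 0.1043 0.0732] q [-0.02  0.37  1.72 -0.    1.05 -1.9 ] F [-1.   0.1 -2.4] op 0.34
0.02 -0.006 -0.009 0 -0.001 -0.003 0
n 1 d 0.0045 a 0.2
```

View pics/d_scene.png

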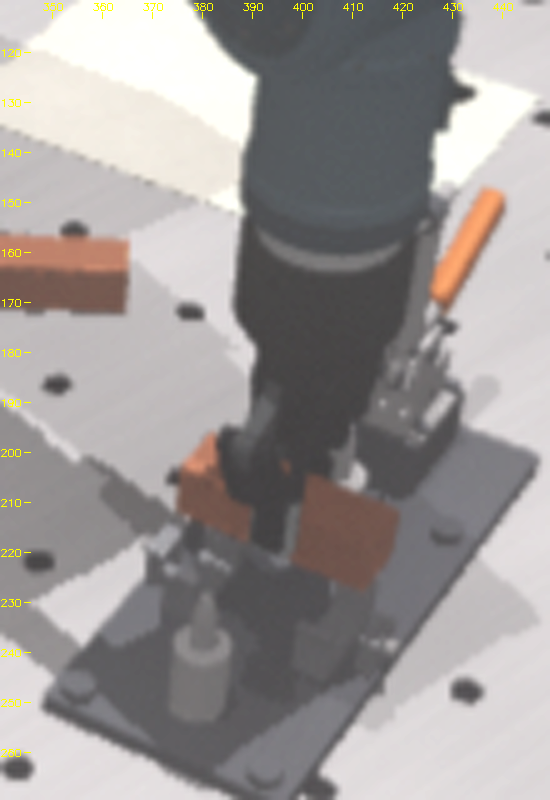

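```bash
python3 - <<'E'
from h import *
th=.3113
M=R.from_euler('z',th).as_matrix()
c=np.array([[.05,-.015,.030],[.05,-.015,0],[.05,.015,.03],[.05,.015,0],[-.05,-.015,.03],[-.05,-.015,0],[-.05,.015,.03]])
W=c@M.T+np.array([.5651,.1043,.0682])-M@[.0021,0,0]
print(((proj("scene",W)-[340,110]+.5)*5).round(0).tolist())
E
```

```text
[[373.0, 542.0], [365.0, 589.0], [402.0, 504.0], [394.0, 551.0], [180.0, 463.0], [176.0, 510.0], [211.0, 428.0]]
```

Request:
arm_command(motion="0.02 -0.006 0 0 0 -0.003 0; 0.008 0 0 0 0 0 0; 0 0 0 0 0 0 0")

```text
time_s: 6.8
eef_pos: [0.559, 0.0992, 0.0737]
eef_rot: [-0.001, -0.153, 0.988, -0.0]
wrist_force: [-0.1, 1.2, -2.5]
opening: 0.338
```

```bash
python3 nest.py .025
```

```text
t 6.8 p [0.559  0.0992 0.0737] q [-0.03  0.36  1.74 -0.    1.05 -1.91] F [-0.1  1.2 -2.5] op 0.338
-0.009 0.005 0.122 0 -0.001 -0.001 0; -0.009 0.005 0.122 0 -0.001 -0.001 0
n 2 d 0.0488 a 0.2
```

Request:
arm_command(motion="-0.008 0.004 0.05 0 0 0 0; -0.006 0.004 0.05 0 0 0 0; -0.002 0 0.05 0 0 0 0; 0 0 0 0 0 0 0")

```text
time_s: 7.13
eef_pos: [0.5626, 0.1011, 0.0426]
eef_rot: [0.0, -0.153, 0.988, -0.001]
wrist_force: [-1.0, -0.0, -3.0]
opening: 0.341
```

```bash
python3 nest.py .025
```

```text
t 7.13 p [0.5626 0.1011 0.0426] q [-0.03  0.41  1.74 -0.    0.99 -1.91] F [-1. -0. -3.] op 0.341
0.003 0.006 0.088 -0.001 0.001 -0.003 0
n 1 d 0.0177 a 0.2
```

Tube bottom is at about 38 mm, just inside the flared mouths, with no contact force yet. Going on slowly.

Request:
arm_command(motion="0.002 0.005 0.03 0 0 0 0; 0 0.003 0.03 0 0 0 0; 0 0 0.03 0 0 0 0; 0 0 0.02 0 0 0 0; 0 0 0 0 0 0 0")

```text
time_s: 7.55
eef_pos: [0.5627, 0.1029, 0.0261]
eef_rot: [-0.001, -0.153, 0.988, -0.001]
wrist_force: [-0.1, 0.8, -2.1]
opening: 0.341
```

```bash
python3 nest.py .025
```

```text
t 7.55 p [0.5627 0.1029 0.0261] q [-0.03  0.44  1.74 -0.    0.96 -1.9 ] F [-0.1  0.8 -2.1] op 0.341
0.006 -0.002 0.005 -0.002 -0.002 -0.001 0
n 1 d 0.0017 a 0.2
```

Request:
arm_command(motion="0.004 0 0.012 0 0 0 0; 0 0 0.01 0 0 0 0; 0 0 0 0 0 0 0.5; 0 0 0 0 0 0 0.5; 0 0 0 0 0 0 0.5; 0 0 -0.05 0 0 0 0.5; 0 0 -0.15 0 0 0 0.5; 0 0 -0.2 0 0 0 0.5; 0 0 -0.2 0 0 0 0.5; 0 0 -0.2 0 0 0 0.5")

```text
time_s: 8.38
eef_pos: [0.5554, 0.1032, 0.1783]
eef_rot: [-0.011, -0.154, 0.988, 0.001]
wrist_force: [1.5, 1.0, -0.2]
opening: 0.499
```

```bash
cat > plt.py <<'E'
from plan import *
import sys
# tool at bar: lift h along plate z beyond grasp
def target(h,dz=0):
    M=P["plM"]; px,py,pz=M[:,0],M[:,1],M[:,2]
    bar=P["bar"]+np.array([0,0,dz])
    z=-pz; 
    y=px; x=np.cross(y,z)
    o,p,r=cur()
    if (r.as_matrix()[:,1]@y)<0 and False: y=-y;x=-x
    c=[R.from_matrix(np.column_stack([s*x,s*y,z])) for s in(1,-1)]
    return bar+pz*(h-.019),c
if __name__=="__main__":
    o,p,r=cur(); tp,c=target(.1)
    for k in c: 
        print("rel rotvec deg",np.degrees((r.inv()*k).as_rotvec()).round(1), "world",np.degrees((k*r.inv()).as_rotvec()).round(1))
    print(o["q"].round(2),p.round(3),tp.round(3))
E
python3 plt.py
python3 - <<'E'
import bench,h,cv2
for n,b in(("scene",(340,140,450,275)),("top",(165,215,305,305))):
    im=bench.camera(n)["img"][:,:,::-1]; h.crop(im,f"pics/e_{n}.png",*b,5)
E
```

```text
rel rotvec deg [-22.3 -37.3 114.8] world [  30.   -29.  -115.5]
rel rotvec deg [ 32.5 -19.4 -58.4] world [-23.8 -28.3  59. ]
[-0.02  0.23  1.67 -0.    1.27 -1.9 ] [0.555 0.103 0.178] [ 0.539 -0.278  0.166]
```

View pics/e_scene.png

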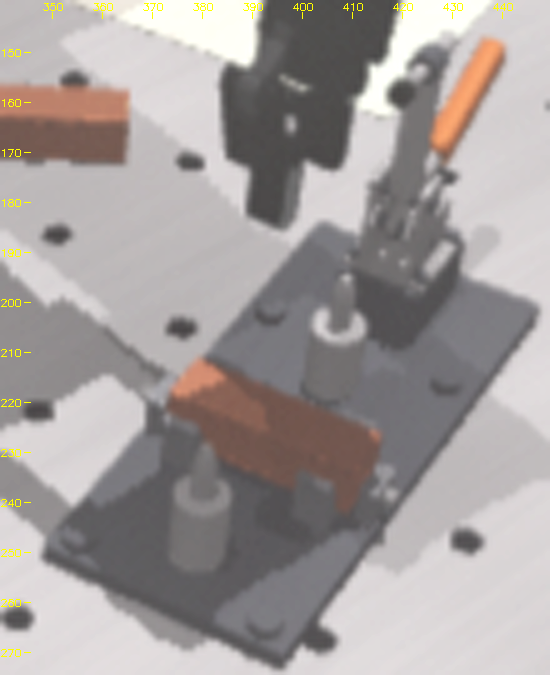

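```bash
python3 - <<'E'
from plan import *
plan([.50,-.26,.25],down(P["pl"][3]),0.5,maxa=6.6)
E
```

```text
t 8.48 p [0.5612 0.1032 0.1855] q [-0.02  0.22  1.66 -0.    1.27 -1.9 ] F [ 1.1 -0.1  1.5] op 0.5
0.044 -0.086 -0.017 -0 -0 0.105 0.5; 0.035 -0.091 -0.017 -0 -0 0.105 0.5; 0.025 -0.094 -0.017 -0 -0 0.105 0.5; 0.014 -0.096 -0.017 -0 -0 0.105 0.5; 0.004 -0.097 -0.017 -0 -0 0.105 0.5; -0.007 -0.097 -0.017 -0 -0 0.105 0.5; -0.018 -0.095 -0.017 -0 -0 0.105 0.5; -0.028 -0.093 -0.017 -0 -0 0.105 0.5; -0.038 -0.089 -0.017 -0 -0 0.105 0.5; -0.047 -0.085 -0.017 -0 -0 0.105 0.5
-0.056 -0.079 -0.017 -0 -0 0.105 0.5; -0.065 -0.072 -0.017 -0 -0 0.105 0.5; -0.072 -0.065 -0.017 -0 -0 0.105 0.5; -0.079 -0.056 -0.017 -0 -0 0.105 0.5; -0.085 -0.047 -0.017 -0 -0 0.105 0.5; -0.089 -0.038 -0.017 -0 -0 0.105 0.5; -0.093 -0.028 -0.017 -0 -0 0.105 0.5; -0.095 -0.018 -0.017 -0 -0 0.105 0.5; -0.097 -0.007 -0.017 -0 -0 0.105 0.5
n 19 d 0.3739 a 119.4
```

Request:
arm_command(motion="0.044 -0.086 -0.02 0 0 0.105 0.5; 0.035 -0.09 -0.02 0 0 0.105 0.5; 0.025 -0.095 -0.02 0 0 0.105 0.5; 0.015 -0.095 -0.02 0 0 0.105 0.5; 0.005 -0.095 -0.02 0 0 0.105 0.5; -0.007 -0.095 -0.02 0 0 0.105 0.5; -0.018 -0.095 -0.02 0 0 0.105 0.5; -0.028 -0.095 -0.02 0 0 0.105 0.5; -0.038 -0.09 -0.02 0 0 0.105 0.5; -0.047 -0.085 -0.02 0 0 0.105 0.5")

```text
time_s: 9.32
eef_pos: [0.5244, -0.0906, 0.2307]
eef_rot: [0.001, 0.405, 0.914, -0.0]
wrist_force: [0.4, -0.1, -0.4]
opening: 0.5
```

```bash
python3 - <<'E'
from plan import *
plan([.50,-.26,.25],down(P["pl"][3]),0.5,maxa=6.6)
E
```

```text
t 9.32 p [ 0.5244 -0.0906  0.2307] q [-0.39  0.08  1.72 -0.    1.34 -1.13] F [ 0.4 -0.1 -0.4] op 0.5
-0.061 -0.073 -0.011 0 0 0.1 0.5; -0.068 -0.067 -0.011 0 0 0.1 0.5; -0.075 -0.059 -0.011 0 0 0.1 0.5; -0.08 -0.051 -0.011 0 0 0.1 0.5; -0.085 -0.042 -0.011 0 0 0.1 0.5; -0.089 -0.033 -0.011 0 0 0.1 0.5; -0.092 -0.024 -0.011 0 0 0.1 0.5; -0.094 -0.014 -0.011 0 0 0.1 0.5; -0.095 -0.004 -0.011 0 0 0.1 0.5
n 9 d 0.1723 a 54.0
```

Request:
arm_command(motion="-0.06 -0.07 -0.01 0 0 0.1 0.5; -0.07 -0.065 -0.01 0 0 0.1 0.5; -0.075 -0.06 -0.01 0 0 0.1 0.5; -0.08 -0.05 -0.01 0 0 0.1 0.5; -0.085 -0.04 -0.01 0 0 0.1 0.5; -0.09 -0.03 -0.01 0 0 0.1 0.5; -0.09 -0.025 -0.01 0 0 0.1 0.5; -0.09 -0.015 -0.01 0 0 0.1 0.5; -0.06 -0.005 -0.01 0 0 0.07 0.5")

```text
time_s: 10.07
eef_pos: [0.4956, -0.2598, 0.2496]
eef_rot: [0.002, 0.782, 0.623, 0.0]
wrist_force: [0.9, 0.2, 0.2]
opening: 0.495
```

```bash
python3 - <<'E'
from plan import *
from plt import target
tp,c=target(.09); plan(tp,c[0],0.5,maxa=6.2)
E
```

```text
t 10.07 p [ 0.4956 -0.2598  0.2496] q [-0.7   0.13  1.63  0.    1.38 -0.47] F [0.9 0.2 0.2] op 0.495
-0.006 0.044 0.077 -0.097 0.001 -0.003 0.5; -0.007 0.035 0.081 -0.097 0.001 -0.003 0.5; -0.007 0.027 0.084 -0.097 0.001 -0.003 0.5; -0.007 0.018 0.086 -0.097 0.001 -0.003 0.5; -0.007 0.01 0.088 -0.097 0.001 -0.003 0.5; -0.007 0.001 0.088 -0.097 0.001 -0.003 0.5
n 6 d 0.1061 a 34.8
```

Request:
arm_command(motion="-0.006 0.044 0.07 -0.097 0 -0.003 0.5; -0.007 0.035 0.08 -0.097 0 -0.003 0.5; -0.007 0.027 0.085 -0.097 0 -0.003 0.5; -0.007 0.018 0.085 -0.097 0 -0.003 0.5; -0.007 0.01 0.085 -0.097 0 -0.003 0.5; -0.004 0 0.05 -0.08 0 -0.003 0.5; 0 0 0 0 0 0 0.5; 0 0 0 0 0 0 0.5")

```text
time_s: 10.73
eef_pos: [0.5419, -0.2858, 0.1664]
eef_rot: [0.243, 0.743, 0.595, 0.185]
wrist_force: [-0.7, 0.3, 1.4]
opening: 0.498
```

```bash
python3 - <<'E'
from plan import *
from plt import target
tp,c=target(.09); plan(tp,c[0],0.5,maxa=6.2)
tp,c=target(.0); plan(tp,c[0],0.5,maxa=6.2)
import h
_,p,r=cur(); y=r.as_matrix()[:,1]
for n,b in(("scene",(200,200,340,345)),("top",(350,185,450,285))):
    im=bench.camera(n)["img"][:,:,::-1]; h.crop(im,f"pics/f_{n}.png",*b,5)
    print(n,((h.proj(n,[p,p+y*.0212,p-y*.0212])-b[:2]+.5)*5).round(0).tolist())
E
```

```text
t 10.73 p [ 0.5419 -0.2858  0.1664] q [-0.86  0.03  2.06  0.61  0.62 -1.07] F [-0.7  0.3  1.4] op 0.498
0.036 -0.019 0.039 0.01 0.022 -0.007 0.5
n 1 d 0.0114 a 1.5
t 10.73 p [ 0.5419 -0.2858  0.1664] q [-0.86  0.03  2.06  0.61  0.62 -1.07] F [-0.7  0.3  1.4] op 0.498
0.016 -0.008 0.163 0.003 0.007 -0.002 0.5; 0.014 -0.007 0.163 0.003 0.007 -0.002 0.5; 0.013 -0.007 0.163 0.003 0.007 -0.002 0.5
n 3 d 0.0984 a 1.5
scene [[245.0, 305.0], [257.0, 313.0], [232.0, 297.0]]
top [[261.0, 333.0], [269.0, 297.0], [252.0, 368.0]]
```

View pics/f_scene.png

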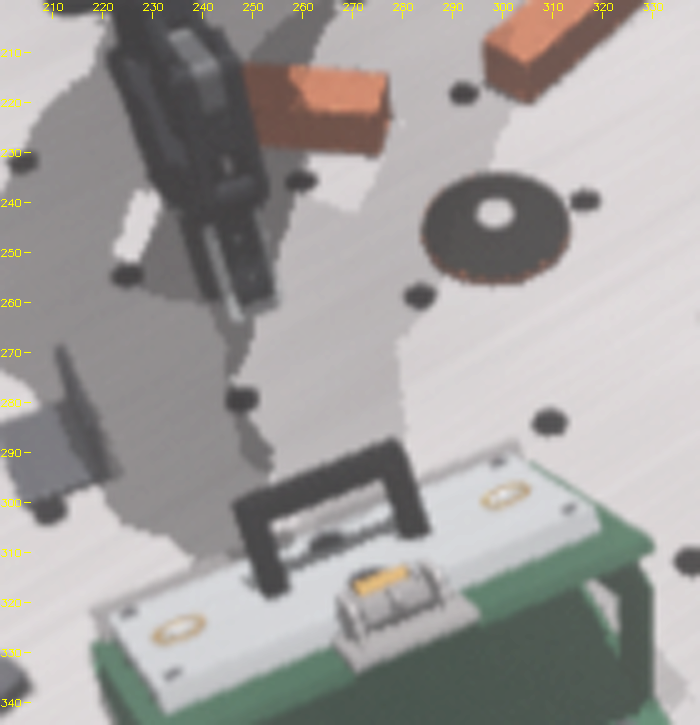

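Request:
arm_command(motion="0.03 -0.015 0.07 0.01 0.02 -0.007 0.5; 0.015 -0.005 0.13 0 0 0 0.5; 0.008 0 0.1 0 0 0 0.5; 0 0 0 0 0 0 0.5; 0 0 0 0 0 0 0.5")

```text
time_s: 11.25
eef_pos: [0.5841, -0.2867, 0.1248]
eef_rot: [0.239, 0.736, 0.605, 0.188]
wrist_force: [0.1, -0.6, -0.1]
opening: 0.501
```

```bash
cat > pg.py <<'E'
from plan import *
from plt import target
tp,c=target(.0,.002); plan(tp,c[0],0.5,maxa=6.2)
import h
_,p,r=cur(); y=r.as_matrix()[:,1]
for n,b in(("scene",(200,220,340,345)),("top",(350,185,450,285))):
    im=bench.camera(n)["img"][:,:,::-1]; h.crop(im,f"pics/g_{n}.png",*b,5)
E
python3 pg.py
```

```text
t 11.25 p [ 0.5841 -0.2867  0.1248] q [-0.8   0.18  1.98  0.67  0.54 -1.11] F [ 0.1 -0.6 -0.1] op 0.501
-0.001 -0.032 0.096 0.003 0.003 0.006 0.5; -0.001 -0.032 0.096 0.003 0.003 0.006 0.5
n 2 d 0.0406 a 0.8
```

View pics/g_scene.png

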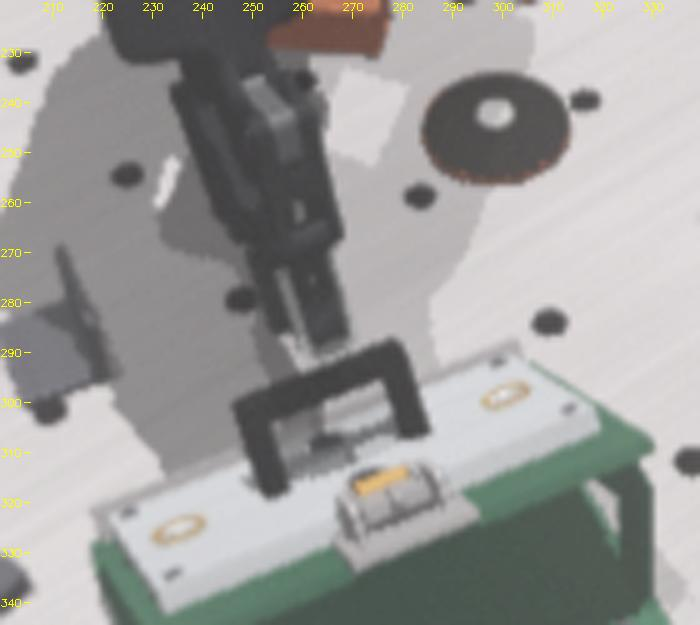

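Request:
arm_command(motion="0 -0.06 0 0.003 0.003 0.006 0.5; 0 -0.02 0 0 0 0 0.5; 0 0 0 0 0 0 0.5; 0 0 0 0 0 0 0.5")

```text
time_s: 11.68
eef_pos: [0.5718, -0.286, 0.1216]
eef_rot: [0.24, 0.737, 0.603, 0.189]
wrist_force: [-0.6, -0.3, -0.5]
opening: 0.5
```

```bash
python3 pg.py
```

```text
t 11.68 p [ 0.5718 -0.286   0.1216] q [-0.82  0.17  2.01  0.7   0.54 -1.15] F [-0.6 -0.3 -0.5] op 0.5
0.004 -0.003 0.107 0.005 0.003 0.004 0.5; 0.003 -0.002 0.107 0.005 0.003 0.004 0.5
n 2 d 0.043 a 0.8
```

Request:
arm_command(motion="0.004 -0.003 0.07 0.005 0.003 0.004 0.5; 0.003 -0.002 0.07 0 0 0 0.5; 0 0 0.06 0 0 0 0.5; 0 0 0 0 0 0 0.5; 0 0 0 0 0 0 0.5")

```text
time_s: 12.2
eef_pos: [0.5967, -0.2915, 0.0911]
eef_rot: [0.239, 0.738, 0.602, 0.19]
wrist_force: [-0.0, -0.2, 0.2]
opening: 0.501
```

```bash
python3 pg.py
```

```text
t 12.2 p [ 0.5967 -0.2915  0.0911] q [-0.79  0.28  1.96  0.75  0.48 -1.19] F [-0.  -0.2  0.2] op 0.501
0.008 -0.021 0.017 0.009 0.006 0.005 0.5
n 1 d 0.0056 a 0.7
```

View pics/g_scene.png

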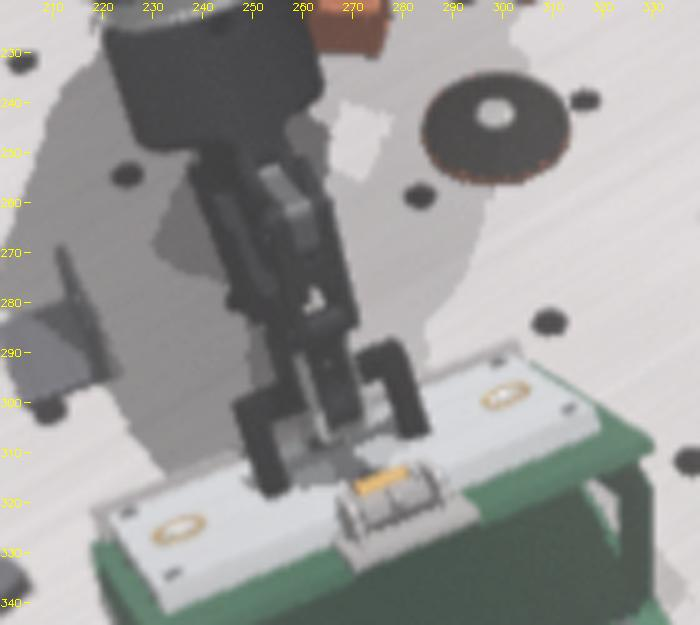

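Request:
arm_command(motion="0.006 -0.02 0.018 0.009 0.006 0.005 0.5; 0.002 -0.006 0.006 0 0 0 0.5; 0 0 0 0 0 0 0.5; 0 0 0 0 0 0 0.5")

```text
time_s: 12.63
eef_pos: [0.5953, -0.29, 0.086]
eef_rot: [0.234, 0.74, 0.602, 0.19]
wrist_force: [-0.2, 0.2, 0.2]
opening: 0.503
```

```bash
python3 pg.py
```

```text
t 12.63 p [ 0.5953 -0.29    0.086 ] q [-0.79  0.28  1.96  0.75  0.48 -1.18] F [-0.2  0.2  0.2] op 0.503
0.002 0.001 0.001 0.002 0.001 0 0.5
n 1 d 0.0005 a 0.1
```

Request:
arm_command(motion="0 0 0 0 0 0 0; 0 0 0 0 0 0 0; 0 0 0 0 0 0 0; 0 0 0 0 0 0 0; 0 0 0 0 0 0 0; 0 0 0 0 0 0 0")

```text
time_s: 13.23
eef_pos: [0.5947, -0.29, 0.0861]
eef_rot: [0.234, 0.74, 0.602, 0.19]
wrist_force: [-0.4, -0.4, 0.6]
opening: 0.152
```

```bash
python3 pg.py
```

```text
t 13.23 p [ 0.5947 -0.29    0.0861] q [-0.79  0.28  1.96  0.75  0.48 -1.18] F [-0.4 -0.4  0.6] op 0.152
0.002 0.003 0.003 0.001 0.001 0 0.5
n 1 d 0.0009 a 0.1
```

View pics/g_scene.png

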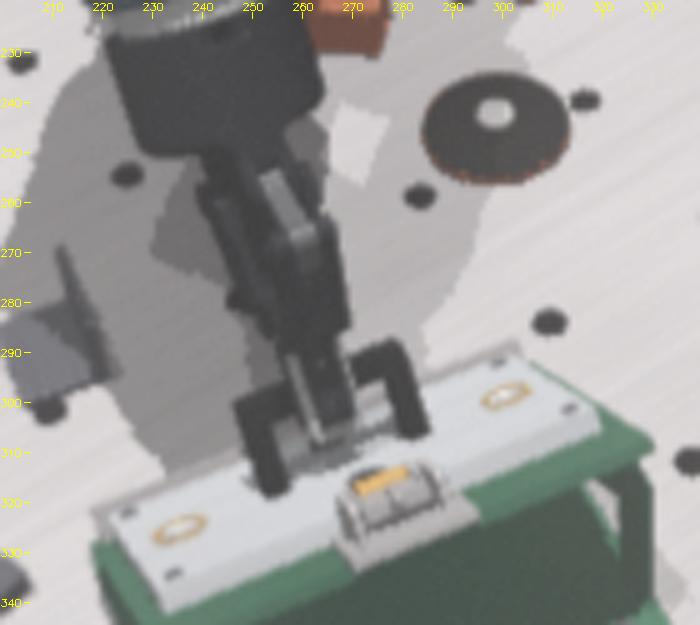

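Request:
arm_command(motion="0 0 -0.05 0 0 0 0; 0 0 -0.07 0 0 0 0; 0 0 -0.08 0 0 0 0; 0 0 -0.1 0 0 0 0; 0 0 -0.1 0 0 0 0; 0 0 -0.1 0 0 0 0; 0 0 0 0 0 0 0")

```text
time_s: 13.92
eef_pos: [0.5317, -0.2712, 0.1583]
eef_rot: [0.222, 0.742, 0.604, 0.188]
wrist_force: [0.1, -1.0, -6.1]
opening: 0.154
```

```bash
python3 pg.py
```

```text
t 13.92 p [ 0.5317 -0.2712  0.1583] q [-0.87  0.02  2.07  0.6   0.67 -1.07] F [ 0.1 -1.  -6.1] op 0.154
-0.01 0.025 0.162 -0.006 -0.003 -0.001 0.5; -0.01 0.024 0.162 -0.006 -0.003 -0.001 0.5; -0.009 0.022 0.162 -0.006 -0.003 -0.001 0.5
n 3 d 0.0982 a 1.3
```

View pics/g_scene.png

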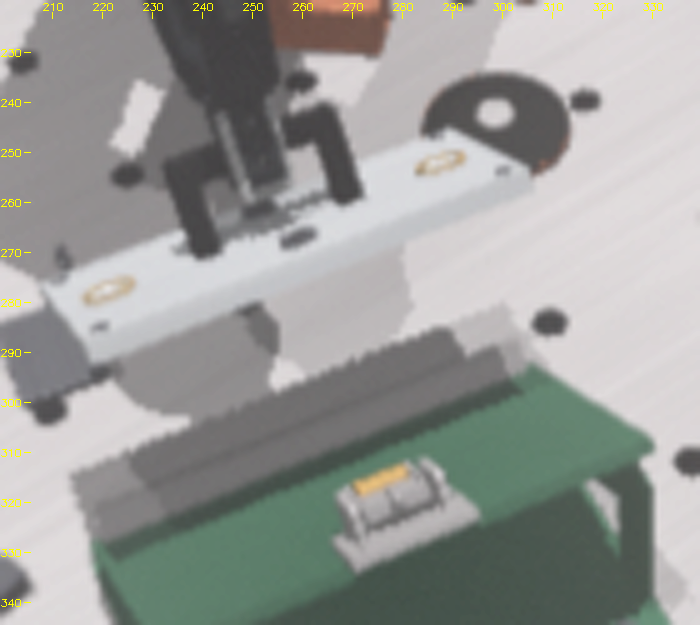

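```bash
python3 - <<'E'
from plan import *
plan([.50,-.25,.25],down(P["pl"][3]),0,maxa=5.5)
E
```

```text
t 14.02 p [ 0.5318 -0.2708  0.156 ] q [-0.87  0.02  2.07  0.61  0.66 -1.07] F [ 0.1 -0.6 -5.6] op 0.144
0.011 0.016 -0.07 0.08 -0.002 -0 0; 0.011 0.01 -0.071 0.08 -0.002 -0 0; 0.011 0.004 -0.072 0.08 -0.002 -0 0; 0.01 -0.002 -0.072 0.08 -0.002 -0 0; 0.01 -0.008 -0.071 0.08 -0.002 -0 0; 0.01 -0.014 -0.07 0.08 -0.002 -0 0; 0.01 -0.02 -0.069 0.08 -0.002 -0 0
n 7 d 0.1014 a 33.8
```

Request:
arm_command(motion="0.01 0.015 -0.07 0.06 0 0 0; 0.01 0.01 -0.07 0.08 0 0 0; 0.01 0.005 -0.07 0.08 0 0 0; 0.01 0 -0.07 0.08 0 0 0; 0.01 -0.008 -0.07 0.08 0 0 0; 0.01 -0.014 -0.07 0.08 0 0 0; 0.01 -0.02 -0.07 0.07 0 0 0; 0 0 0 0.02 0 0 0; 0 0 0 0 0 0 0")

```text
time_s: 14.77
eef_pos: [0.4955, -0.2444, 0.2341]
eef_rot: [-0.022, 0.775, 0.631, -0.001]
wrist_force: [0.0, 0.9, -6.6]
opening: 0.149
```

```bash
cat > ps.py <<'E'
from plan import *
import sys
# seat: bar xy at jig; z arg = bar height above seat
OFF=np.array([0.,0.])
th=.3093
def tgt(h,along=0):
    yj=np.array([-np.sin(th),np.cos(th)])
    xy=np.array([.5597,.1014])+OFF+yj*along
    return [*xy,.052+h-.019],down(th)
if __name__=="__main__":
    plan(*tgt(float(sys.argv[1]),float(sys.argv[2])),0,maxd=float(sys.argv[3]),maxa=5.5)
    _,p,r=cur(); print(r.as_matrix().round(4).tolist())
E
python3 ps.py .145 -.1 .03
```

```text
t 14.77 p [ 0.4955 -0.2444  0.2341] q [-0.68  0.16  1.63  0.01  1.4  -0.48] F [ 0.   0.9 -6.6] op 0.149
0.131 0.022 0.031 -0.003 -0.003 -0.049 0; 0.13 0.029 0.03 -0.003 -0.003 -0.049 0; 0.129 0.035 0.03 -0.003 -0.003 -0.049 0; 0.127 0.042 0.03 -0.003 -0.003 -0.049 0; 0.125 0.048 0.029 -0.003 -0.003 -0.049 0; 0.122 0.054 0.029 -0.003 -0.003 -0.049 0; 0.119 0.06 0.029 -0.003 -0.003 -0.049 0; 0.116 0.066 0.029 -0.003 -0.003 -0.049 0; 0.113 0.072 0.028 -0.003 -0.003 -0.049 0; 0.109 0.078 0.028 -0.003 -0.003 -0.049 0
n 10 d 0.2736 a 29.5
[[0.2028, 0.9788, -0.0293], [0.9788, -0.2018, 0.0335], [0.0269, -0.0355, -0.999]]
```

Request:
arm_command(motion="0.11 0.022 0.02 -0.003 -0.003 -0.049 0; 0.13 0.03 0.02 -0.003 -0.003 -0.049 0; 0.13 0.035 0.02 -0.003 -0.003 -0.049 0; 0.125 0.042 0.02 -0.003 -0.003 -0.049 0; 0.125 0.048 0.02 -0.003 -0.003 -0.049 0; 0.12 0.054 0.02 -0.003 -0.003 -0.049 0; 0.12 0.06 0.02 -0.003 -0.003 -0.049 0; 0.11 0.065 0.02 -0.003 -0.003 -0.049 0; 0.07 0.045 0 -0.003 -0.003 -0.03 0; 0 0 0 0 0 0 0")

```text
time_s: 15.6
eef_pos: [0.5735, -0.0222, 0.1799]
eef_rot: [-0.007, 0.611, 0.792, 0.009]
wrist_force: [-0.5, -0.1, -6.1]
opening: 0.147
```

```bash
python3 ps.py .145 0 .03
```

```text
t 15.6 p [ 0.5735 -0.0222  0.1799] q [-0.26  0.23  1.66  0.02  1.26 -0.52] F [-0.5 -0.1 -6.1] op 0.147
0.123 0.018 0.005 0.001 -0.004 -0.01 0; 0.123 0.019 0.004 0.001 -0.004 -0.01 0; 0.123 0.021 0.004 0.001 -0.004 -0.01 0; 0.122 0.022 0.003 0.001 -0.004 -0.01 0; 0.122 0.023 0.002 0.001 -0.004 -0.01 0
n 5 d 0.1244 a 3.3
[[-0.2536, 0.9673, -0.0005], [0.967, 0.2535, 0.0235], [0.0228, 0.0055, -0.9997]]
```

Request:
arm_command(motion="0.1 0.018 0 0 -0.004 -0.01 0; 0.12 0.02 0 0 -0.004 -0.01 0; 0.11 0.02 0 0 -0.004 -0.01 0; 0.06 0.01 0 0 -0.004 -0.01 0; 0 0 0 0 -0.003 -0.008 0; 0 0 0 0 0 0 0; 0 0 0 0 0 0 0")

```text
time_s: 16.18
eef_pos: [0.56, 0.0592, 0.1683]
eef_rot: [-0.004, 0.59, 0.807, 0.003]
wrist_force: [-0.0, 0.3, -6.2]
opening: 0.149
```

```bash
python3 ps.py .12 0 .03
```

```text
t 16.18 p [0.56   0.0592 0.1683] q [-0.11  0.22  1.69  0.01  1.23 -0.42] F [-0.   0.3 -6.2] op 0.149
0.1 0.031 0.039 0 -0.005 -0.001 0; 0.101 0.031 0.039 0 -0.005 -0.001 0
n 2 d 0.0449 a 0.6
[[-0.3032, 0.9529, -0.0023], [0.9529, 0.3032, 0.0097], [0.0099, 0.0008, -1.0]]
```

Request:
arm_command(motion="0.07 0.025 0.01 0 -0.004 0 0; 0.07 0.025 0 0 -0.003 0 0; 0.03 0.01 0 0 0 0 0; 0 0 0 0 0 0 0; 0 0 0 0 0 0 0")

```text
time_s: 16.6
eef_pos: [0.5622, 0.0901, 0.165]
eef_rot: [-0.0, 0.593, 0.805, 0.001]
wrist_force: [-0.6, -0.1, -6.2]
opening: 0.148
```

```bash
python3 ps.py .12 0 .03
```

```text
t 16.6 p [0.5622 0.0901 0.165 ] q [-0.05  0.24  1.68  0.    1.22 -0.35] F [-0.6 -0.1 -6.2] op 0.148
0.058 0.005 0.06 0.001 -0.001 -0.008 0
n 1 d 0.0167 a 0.5
[[-0.2966, 0.955, 0.0005], [0.955, 0.2966, 0.001], [0.0008, 0.0008, -1.0]]
```

```bash
python3 - <<'E'
import bench,h
for n,b in(("scene",(330,110,470,270)),("top",(170,200,330,310))):
    im=bench.camera(n)["img"][:,:,::-1]; h.crop(im,f"pics/i_{n}.png",*b,5)
E
```

```text
(no output)
```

View pics/i_scene.png

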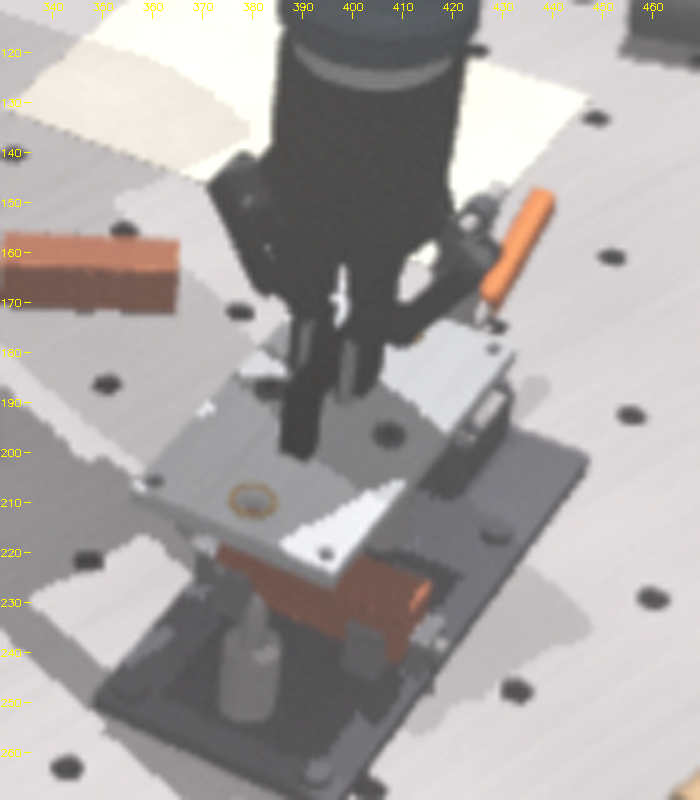

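View pics/i_top.png

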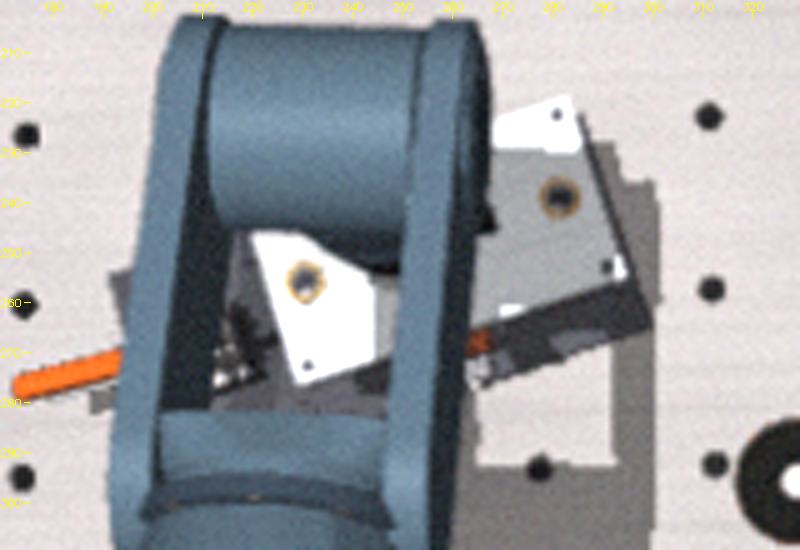

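```bash
cat > pf.py <<'E'
from h import *
def fitpl(sc,tp,x0,a=.0422,b=.0819):
    """sc,tp: dict name->px"""
    F=dict(hp=[0,.07,.01],hm=[0,-.07,.01],pp=[a,b,.01],pm=[a,-b,.01],mp=[-a,b,.01],mm=[-a,-b,.01])
    def res(p,rv=None):
        Rm=R.from_rotvec(p[3:6]).as_matrix() if len(p)==6 else R.from_euler('z',p[3]).as_matrix()
        o=[]
        for n,d in(("scene",sc),("top",tp)):
            W=np.array([F[k] for k in d])@Rm.T+p[:3]
            o.append((proj(n,W)-np.array(list(d.values()))))
        return np.vstack(o)
    f4=least_squares(lambda p:res(p).ravel(),x0,loss='soft_l1')
    f6=least_squares(lambda p:res(p).ravel(),[*f4.x[:3],0,0,f4.x[3]],loss='soft_l1')
    return f4,f6,res
def rep(sc,tp,x0):
    f4,f6,res=fitpl(sc,tp,x0)
    print("4dof",f4.x.round(4),f4.cost); print("6dof",f6.x[:3].round(4),R.from_rotvec(f6.x[3:]).as_euler('ZYX',degrees=True).round(2),f6.cost)
    print(res(f4.x).round(1).tolist())
    return f4.x
E
python3 - <<'E'
from pf import *
C=lambda x0,y0:(lambda x,y:(x0+x/5-.4,y0+y/5-.4))
s=C(330,110); t=C(170,200)
x=rep(dict(hm=s(252,499),mm=s(153,481),pm=s(326,553),pp=s(493,348)),dict(hp=t(304,281),hm=t(560,196),pm=t(557,114),mm=t(606,267),mp=t(308,366)),[.56,.09,.14,.31])
tcp=np.array([.5622,.0901,.165])
print("bar-tcp in world",(x[:3]+[0,0,.044-.0]-tcp).round(4))
J=np.array([.5594,.1019]); th=.3091
d=J-x[:2]; print("bar needs to go (jig x,y):",d@[np.cos(th),np.sin(th)],d@[-np.sin(th),np.cos(th)], "yaw",np.degrees(th-x[3]))
print("tcp-based (jig x,y)", (np.array([.5597,.1014])-tcp[:2])@[np.cos(th),np.sin(th)],(np.array([.5597,.1014])-tcp[:2])@[-np.sin(th),np.cos(th)])
E
```

```text
4dof [0.5625 0.0902 0.138  0.3014] 0.21125682273735769
6dof [0.5626 0.0902 0.1379] [17.24 -0.29  0.  ] 0.20417764593921417
[[-0.1, 0.2], [0.2, -0.2], [-0.2, -0.1], [0.1, 0.0], [0.3, 0.2], [-0.1, 0.2], [-0.1, 0.0], [0.0, -0.3], [-0.0, -0.1]]
bar-tcp in world [0.0003 0.0001 0.017 ]
bar needs to go (jig x,y): 0.0006031037864121223 0.012091016140419493 yaw 0.44274622965225346
tcp-based (jig x,y) 0.0010559566222959258 0.011524970959261882
```

Request:
arm_command(motion="0.03 0.003 0.02 0 0 -0.008 0; 0.03 0.002 0.04 0 0 0 0; 0.015 0 0.06 0 0 0 0; 0 0 0.06 0 0 0 0; 0 0 0.03 0 0 0 0; 0 0 0 0 0 0 0; 0 0 0 0 0 0 0")

```text
time_s: 17.28
eef_pos: [0.5575, 0.1047, 0.1177]
eef_rot: [-0.001, 0.59, 0.807, 0.0]
wrist_force: [-0.1, 0.1, -6.2]
opening: 0.145
```

```bash
python3 ps.py .082 0 .03
```

```text
t 17.28 p [0.5575 0.1047 0.1177] q [-0.02  0.29  1.72  0.    1.13 -0.33] F [-0.1  0.1 -6.2] op 0.145
-0.019 0.006 0.013 -0.001 -0.001 -0.001 0
n 1 d 0.0048 a 0.1
[[-0.303, 0.953, -0.0009], [0.953, 0.303, 0.001], [0.0012, -0.0006, -1.0]]
```

Overshot by 4 mm; stepping back, then measuring again.

Request:
arm_command(motion="-0.014 0.005 0 0 0 0 0; -0.006 0.002 0 0 0 0 0; 0 0 0 0 0 0 0; 0 0 0 0 0 0 0")

```text
time_s: 17.62
eef_pos: [0.5609, 0.1009, 0.1183]
eef_rot: [-0.0, 0.59, 0.807, 0.0]
wrist_force: [-0.7, 0.3, -4.8]
opening: 0.15
```

```bash
python3 ps.py .082 0 .03; python3 - <<'E'
import bench,h
for n,b in(("scene",(330,110,470,270)),("top",(170,200,330,310))):
    im=bench.camera(n)["img"][:,:,::-1]; h.crop(im,f"pics/j_{n}.png",*b,5)
E
```

```text
t 17.62 p [0.5609 0.1009 0.1183] q [-0.03  0.3   1.71  0.    1.13 -0.34] F [-0.7  0.3 -4.8] op 0.15
0.004 -0.005 0.017 0 -0.001 -0.001 0
n 1 d 0.0036 a 0.1
[[-0.303, 0.953, 0.0001], [0.953, 0.303, 0.0008], [0.0007, 0.0003, -1.0]]
```

View pics/j_scene.png

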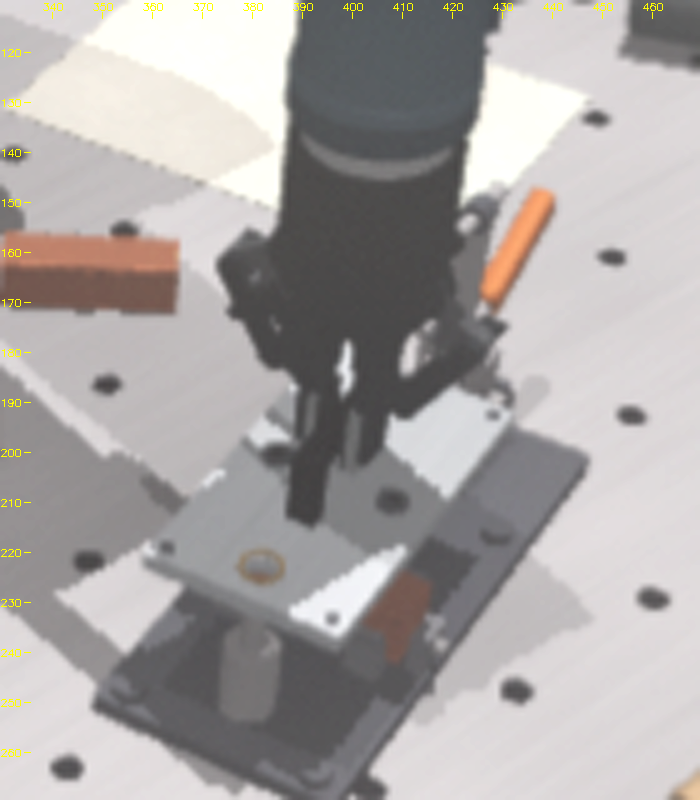

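View pics/j_top.png

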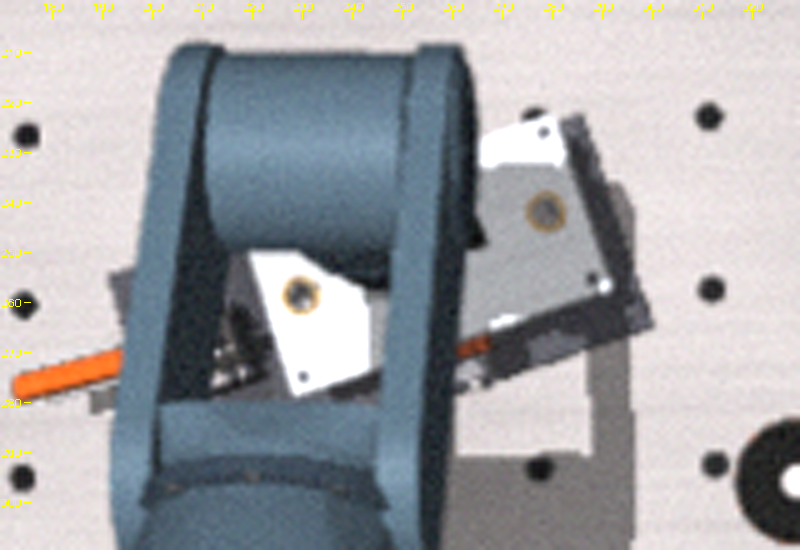

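```bash
python3 - <<'E'
from pf import *
C=lambda x0,y0:(lambda x,y:(x0+x/5-.4,y0+y/5-.4))
s=C(330,110); t=C(170,200)
x=rep(dict(hm=s(261,566),mm=s(166,548),pm=s(332,619),pp=s(493,414)),dict(hp=t(302,294),hm=t(547,211),pm=t(544,132),mm=t(592,279),mp=t(303,377)),[.56,.09,.14,.31])
tcp=np.array([.5609,.1009,.1183])
print("bar-tcp in world",(x[:3]+[0,0,.044-.0]-tcp).round(4))
for J,th in((np.array([.5594,.1019]),.3091),(np.array([.5599,.1010]),.3094)):
    d=J-x[:2]; print("bar needs to go (jig x,y):",d@[np.cos(th),np.sin(th)],d@[-np.sin(th),np.cos(th)], "yaw",np.degrees(th-x[3]))
E
```

```text
4dof [0.5615 0.101  0.0909 0.3057] 0.15789271194089305
6dof [0.5615 0.101  0.091 ] [17.49 -0.24  0.23] 0.12950824046425047
[[-0.1, 0.1], [-0.0, -0.2], [-0.0, -0.1], [-0.0, 0.2], [-0.2, 0.2], [-0.0, 0.1], [-0.1, -0.1], [0.1, -0.1], [0.1, -0.2]]
bar-tcp in world [0.0006 0.0001 0.0166]
bar needs to go (jig x,y): -0.001694058653788283 0.0015071176265207924 yaw 0.19279047868195814
bar needs to go (jig x,y): -0.0014913866887389605 0.0004981173953035059 yaw 0.20997921253588414
```

Request:
arm_command(motion="0.005 -0.008 0.02 0 0 -0.003 0; 0.003 -0.004 0.02 0 0 0 0; 0 0 0.02 0 0 0 0; 0 0 0 0 0 0 0")

```text
time_s: 18.05
eef_pos: [0.5582, 0.1018, 0.106]
eef_rot: [0.0, 0.589, 0.808, 0.001]
wrist_force: [-0.9, -0.7, -5.7]
opening: 0.147
```

```bash
python3 ps.py .065 0 .03
```

```text
t 18.05 p [0.5582 0.1018 0.106 ] q [-0.03  0.31  1.73  0.    1.11 -0.34] F [-0.9 -0.7 -5.7] op 0.147
-0.004 0.006 0.04 0.002 -0 0.002 0
n 1 d 0.0082 a 0.2
[[-0.3064, 0.9519, 0.0018], [0.9519, 0.3064, 0.0008], [0.0002, 0.0019, -1.0]]
```

Request:
arm_command(motion="-0.002 0.005 0.02 0.002 0 0 0; 0 0.001 0.02 0 0 0 0; 0 0 0.02 0 0 0 0; 0 0 0 0 0 0 0")

```text
time_s: 18.38
eef_pos: [0.5593, 0.1019, 0.0922]
eef_rot: [-0.001, 0.589, 0.808, -0.0]
wrist_force: [-1.0, 0.2, -5.7]
opening: 0.148
```

```bash
python3 ps.py .055 0 .03
```

```text
t 18.38 p [0.5593 0.1019 0.0922] q [-0.03  0.33  1.73  0.    1.08 -0.34] F [-1.   0.2 -5.7] op 0.148
-0.003 0.001 0.021 -0.001 -0 0.002 0
n 1 d 0.0043 a 0.1
[[-0.3065, 0.9519, -0.0012], [0.9519, 0.3065, 0.0001], [0.0005, -0.0011, -1.0]]
```

Request:
arm_command(motion="-0.001 0 0.02 0 0 0 0; 0 0 0.02 0 0 0 0; 0 0 0.015 0 0 0 0; 0 0 0 0 0 0 0")

```text
time_s: 18.72
eef_pos: [0.5592, 0.1017, 0.0797]
eef_rot: [-0.001, 0.589, 0.808, -0.0]
wrist_force: [-0.7, 0.7, -6.1]
opening: 0.152
```

```bash
python3 ps.py .044 0 .03;python3 - <<'E'
import bench,h
for n,b in(("scene",(330,110,470,270)),("top",(170,200,330,310))):
    im=bench.camera(n)["img"][:,:,::-1]; h.crop(im,f"pics/k_{n}.png",*b,5)
E
```

```text
t 18.72 p [0.5592 0.1017 0.0797] q [-0.03  0.35  1.73  0.    1.06 -0.34] F [-0.7  0.7 -6.1] op 0.152
-0.002 0.002 0.013 -0.002 -0.001 0.002 0
n 1 d 0.0027 a 0.2
[[-0.3065, 0.9519, -0.0018], [0.9519, 0.3065, 0.0001], [0.0007, -0.0016, -1.0]]
```

View pics/k_scene.png

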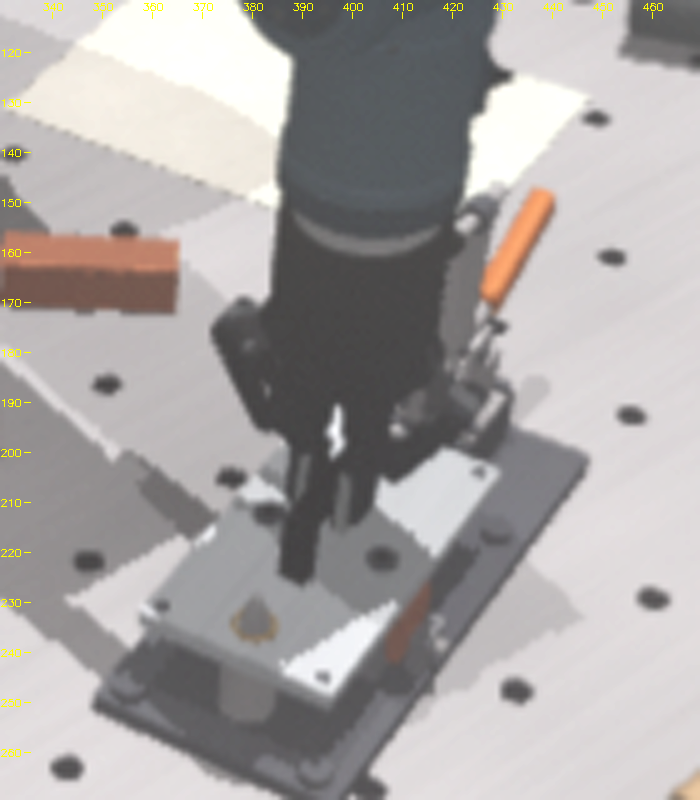

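The near pin shows through its hole at (381,230), and the plate is level about 3 mm above the shoulders. Lowering the rest of the way.

Request:
arm_command(motion="0 0 0.01 0 0 0 0; 0 0 0.01 0 0 0 0; 0 0 0.01 0 0 0 0; 0 0 0 0 0 0 0")

```text
time_s: 19.15
eef_pos: [0.5604, 0.1018, 0.0787]
eef_rot: [-0.0, 0.589, 0.808, -0.0]
wrist_force: [-1.8, 0.1, -6.3]
opening: 0.142
```

```bash
python3 ps.py .044 0 .03
```

```text
t 19.15 p [0.5604 0.1018 0.0787] q [-0.03  0.35  1.73 -0.    1.06 -0.34] F [-1.8  0.1 -6.3] op 0.142
-0.001 -0.004 0.008 -0 0 0.003 0
n 1 d 0.0018 a 0.2
[[-0.3069, 0.9517, -0.0002], [0.9517, 0.3069, -0.0002], [-0.0001, -0.0002, -1.0]]
```

Request:
arm_command(motion="0 -0.002 0.015 0 0 0 0; 0 0 0.015 0 0 0 0; 0 0 0.015 0 0 0 0")

```text
time_s: 19.4
eef_pos: [0.5609, 0.102, 0.0779]
eef_rot: [0.0, 0.588, 0.809, -0.0]
wrist_force: [-14.6, -2.1, 21.8]
opening: 0.147
```

```bash
python3 ps.py .044 0 .03
```

```text
t 19.4 p [0.5609 0.102  0.0779] q [-0.03  0.35  1.73 -0.    1.06 -0.34] F [-14.6  -2.1  21.8] op 0.147
-0.001 -0.007 0.005 0 0.001 0.003 0
n 1 d 0.0016 a 0.2
[[-0.3075, 0.9515, 0.0004], [0.9515, 0.3075, -0.0008], [-0.0009, 0.0002, -1.0]]
```

Request:
arm_command(motion="0 0 0 0 0 0 0; 0 0 0 0 0 0 0.4; 0 0 0 0 0 0 0.4; 0 0 0 0 0 0 0.4; 0 0 0 0 0 0 0.4")

```text
time_s: 19.82
eef_pos: [0.5643, 0.1019, 0.0815]
eef_rot: [0.004, 0.588, 0.809, 0.002]
wrist_force: [-0.0, -0.3, -0.9]
opening: 0.4
```

```bash
python3 ps.py .044 0 .03;python3 - <<'E'
import bench,h
for n,b in(("scene",(330,110,470,270)),("top",(170,200,330,310))):
    im=bench.camera(n)["img"][:,:,::-1]; h.crop(im,f"pics/l_{n}.png",*b,5)
E
```

```text
t 19.82 p [0.5643 0.1019 0.0815] q [-0.03  0.35  1.73 -0.    1.05 -0.34] F [-0.  -0.3 -0.9] op 0.4
0.005 -0.023 0.022 0.008 0.004 0.003 0
n 1 d 0.0064 a 0.6
[[-0.3076, 0.9515, 0.0089], [0.9515, 0.3076, -0.0012], [-0.0039, 0.0081, -1.0]]
```

View pics/l_scene.png

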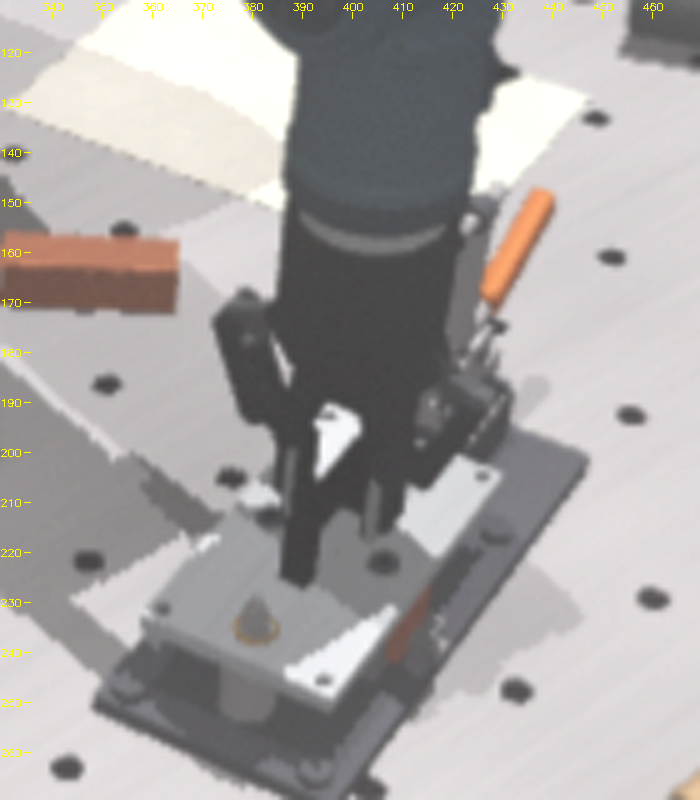

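View pics/l_top.png

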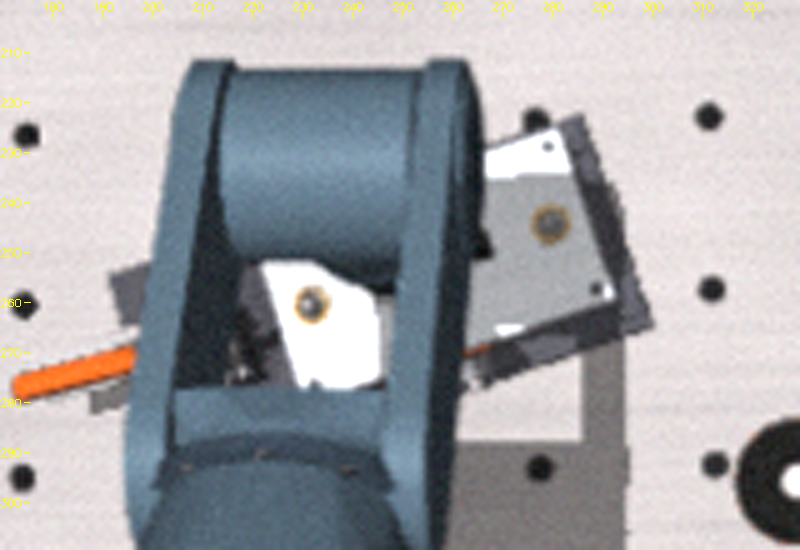

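Request:
arm_command(motion="0 -0.01 -0.05 0.006 0.004 0 0.4; 0 0 -0.12 0 0 0 0.4; 0 0 -0.18 0 0 0 0.4; 0 0 -0.18 0 0 0 0.4; -0.1 0 -0.18 0 0 0 0.4; -0.15 0 -0.15 0 0 0 0.4; -0.15 0 -0.1 0 0 0 0.4; -0.1 0 0 0 0 0 0.4; 0 0 0 0 0 0 0.4")

```text
time_s: 20.67
eef_pos: [0.5926, 0.0034, 0.2797]
eef_rot: [-0.001, 0.586, 0.81, -0.001]
wrist_force: [-0.5, 0.6, -0.6]
opening: 0.401
```

```bash
python3 ps.py .044 0 .03;python3 - <<'E'
import bench,h
for n,b in(("scene",(330,110,470,270)),("top",(160,200,320,310))):
    im=bench.camera(n)["img"][:,:,::-1]; h.crop(im,f"pics/m_{n}.png",*b,5)
E
```

```text
t 20.67 p [0.5926 0.0034 0.2797] q [-0.19  0.19  1.5  -0.    1.46 -0.51] F [-0.5  0.6 -0.6] op 0.401
0.065 -0 0.127 -0 0 0.001 0; 0.065 -0 0.127 -0 0 0.001 0; 0.065 -0 0.127 -0 0 0.001 0; 0.065 -0 0.127 -0 0 0.001 0; 0.065 -0.001 0.127 -0 0 0.001 0; 0.065 -0.001 0.127 -0 0 0.001 0; 0.065 -0.001 0.127 -0 0 0.001 0; 0.065 -0.001 0.127 -0 0 0.001 0
n 8 d 0.2276 a 0.5
[[-0.3121, 0.9501, -0.0029], [0.9501, 0.3121, -0.0011], [-0.0001, -0.0031, -1.0]]
```

View pics/m_scene.png

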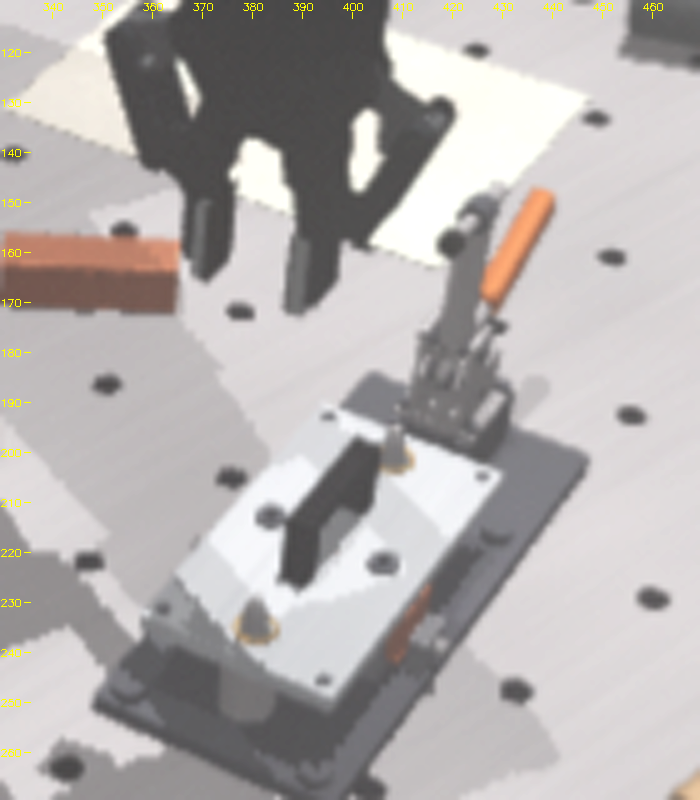

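View pics/m_top.png

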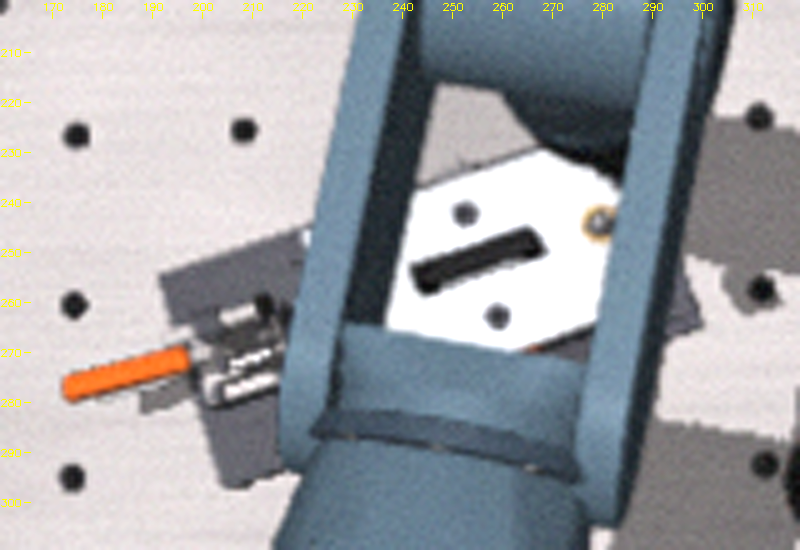

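```bash
python3 - <<'E'
from pf import *
C=lambda x0,y0:(lambda x,y:(x0+x/5-.4,y0+y/5-.4))
s=C(330,110); t=C(160,200)
x=rep(dict(hp=s(396,461),hm=s(256,628),mm=s(163,608),pm=s(323,679),pp=s(482,476),mp=s(328,415)),dict(hm=t(600,223)),[.56,.1,.05,.31])
from plan import *
# clamp grip target
th=.3093; yj=np.array([-np.sin(th),np.cos(th)]); J=np.array([.5597,.1014])
print("grip",J+yj*.197, "end", J+yj*(.197+.0317))
E
```

```text
4dof [0.5608 0.1026 0.0503 0.3032] 0.2852288453950156
6dof [0.5609 0.1026 0.0504] [17.37 -0.17 -0.06] 0.2807156903628947
[[-0.4, -0.4], [-0.1, -0.0], [0.0, -0.0], [0.3, 0.1], [0.2, 0.1], [0.2, 0.1], [0.1, 0.1]]
grip [0.49973479 0.28905173] end [0.49008557 0.31924747]
```

```bash
cat > cl.py <<'E'
from plan import *
import sys
th=.3075; J=np.array([.5602,.1020]); yj=np.array([-np.sin(th),np.cos(th)]); xj=np.array([np.cos(th),np.sin(th)])
def W(y,z,x=0): return np.array([*(J+yj*y+xj*x),z])
def ori(t): # tilt deg, body outward
    t=np.radians(t); z=np.array([*( -yj*np.sin(t)),-np.cos(t)]); y=np.array([*xj,0]); x=np.cross(y,z)
    return R.from_matrix(np.column_stack([x,y,z]))
def tcp_for(gy,gz,t,back=0): # grasp point at (gy,gz) mm
    k=.019-back; tr=np.radians(t)
    return W(gy/1000-k*np.sin(tr), gz/1000-k*np.cos(tr)), ori(t)
def arc(s,off=12):
    ph=np.radians(6.3+95.3*s); ps=np.radians(25+81*s)
    return 134+64*np.cos(ph)+off*np.cos(ps), 102+64*np.sin(ph)+off*np.sin(ps)
def jf():
    o,p,r=cur(); d=p[:2]-J; g=p-r.as_matrix()[:,2]*.019; dg=g[:2]-J
    print("tcp jig mm x %.1f y %.1f z %.1f | grasp y %.1f z %.1f"%(d@xj*1e3,d@yj*1e3,p[2]*1e3,dg@yj*1e3,g[2]*1e3),"tilt",np.degrees(np.arctan2(-r.as_matrix()[:2,2]@yj,-r.as_matrix()[2,2])).round(1),"yaw",np.degrees(np.arctan2(r.as_matrix()[1,1],r.as_matrix()[0,1])).round(1))
E
python3 - <<'E'
from cl import *
jf()
s=plan(W(.235,.28),ori(15),0.4)
gy,gz=arc(0); print(gy,gz)
plan(*tcp_for(gy,gz,30,.06),0.4,start=s)
E
```

```text
tcp jig mm x 1.0 y -100.9 z 279.0 | grasp y -100.9 z 298.0 tilt -0.1 yaw 18.3
t 20.77 p [0.5916 0.0062 0.279 ] q [-0.19  0.19  1.51 -0.    1.46 -0.51] F [ 0.3 -0.6 -1.2] op 0.396
0.168 0.001 -0 -0 -0.025 0.001 0.4; 0.168 0.001 -0.005 -0 -0.025 0.001 0.4; 0.168 0.001 -0.009 -0 -0.025 0.001 0.4; 0.167 0.001 -0.013 -0 -0.025 0.001 0.4; 0.167 0.001 -0.018 -0 -0.025 0.001 0.4; 0.166 0 -0.022 -0 -0.025 0.001 0.4; 0.166 0 -0.027 -0 -0.025 0.001 0.4; 0.165 0 -0.031 -0 -0.025 0.001 0.4; 0.164 -0 -0.035 -0 -0.025 0.001 0.4; 0.163 -0 -0.04 -0 -0.025 0.001 0.4
n 10 d 0.3359 a 15.1
208.4891945935713 114.0944150507153
0.035 0 0.159 0 -0.062 0 0.4; 0.045 0 0.157 -0 -0.063 -0 0.4; 0.055 0 0.153 0 -0.063 -0 0.4; 0.065 0 0.15 -0 -0.062 -0 0.4
n 4 d 0.1305 a 15.0
```

Request:
arm_command(motion="0.13 0 -0.01 0 -0.025 0 0.4; 0.165 0 -0.01 0 -0.025 0 0.4; 0.165 0 -0.01 0 -0.025 0 0.4; 0.165 0 -0.015 0 -0.025 0 0.4; 0.165 0 -0.02 0 -0.025 0 0.4; 0.165 0 -0.02 0 -0.025 0 0.4; 0.165 0 -0.03 0 -0.025 0 0.4; 0.165 0 -0.03 0 -0.025 0 0.4; 0.165 0 -0.035 0 -0.025 0 0.4; 0.1 0 -0.03 0 -0.025 0 0.4")

```text
time_s: 21.6
eef_pos: [0.4794, 0.3189, 0.2728]
eef_rot: [0.102, 0.581, 0.803, -0.085]
wrist_force: [-0.3, -0.6, -0.4]
opening: 0.396
```

```bash
python3 - <<'E'
from cl import *
jf()
gy,gz=arc(0)
plan(*tcp_for(gy,gz,30,.06),0.4)
E
```

```text
tcp jig mm x -11.4 y 231.1 z 272.8 | grasp y 236.1 z 291.1 tilt 15.2 yaw 18.1
t 21.6 p [0.4794 0.3189 0.2728] q [ 0.52  0.23  1.48 -0.26  1.5   0.23] F [-0.3 -0.6 -0.4] op 0.396
0.038 0.017 0.149 -0.003 -0.061 0.004 0.4; 0.047 0.016 0.146 -0.003 -0.061 0.004 0.4; 0.057 0.016 0.143 -0.003 -0.061 0.004 0.4; 0.066 0.015 0.139 -0.003 -0.061 0.004 0.4
n 4 d 0.1237 a 14.8
```

Request:
arm_command(motion="0.035 0.017 0.13 0 -0.061 0.004 0.4; 0.045 0.016 0.14 0 -0.061 0.004 0.4; 0.055 0.016 0.14 0 -0.061 0.004 0.4; 0.04 0.01 0.08 0 -0.05 0 0.4; 0 0 0 0 0 0 0.4; 0 0 0 0 0 0 0.4")

```text
time_s: 22.1
eef_pos: [0.4778, 0.3337, 0.16]
eef_rot: [0.203, 0.561, 0.787, -0.157]
wrist_force: [0.3, -0.2, 0.4]
opening: 0.396
```

```bash
cat > cv.py <<'E'
from cl import *
import h,sys
jf()
gy,gz=arc(float(sys.argv[1]))
plan(*tcp_for(gy,gz,float(sys.argv[2]),float(sys.argv[3])),sys.argv[4])
if len(sys.argv)>5:
  for n,b in(("scene",(370,90,500,220)),("top",(130,200,290,310))):
    im=bench.camera(n)["img"][:,:,::-1]; h.crop(im,f"pics/{sys.argv[5]}_{n}.png",*b,5)
E
python3 cv.py 0 30 .06 0.4 n
```

```text
tcp jig mm x -8.4 y 245.8 z 160.0 | grasp y 255.2 z 176.5 tilt 29.8 yaw 18.7
t 22.1 p [0.4778 0.3337 0.16  ] q [ 0.66  0.46  1.5  -0.49  1.41  0.46] F [ 0.3 -0.2  0.4] op 0.396
-0.048 0.041 0.086 -0.006 -0.004 0.024 0.4
n 1 d 0.0214 a 1.5
```

View pics/n_scene.png

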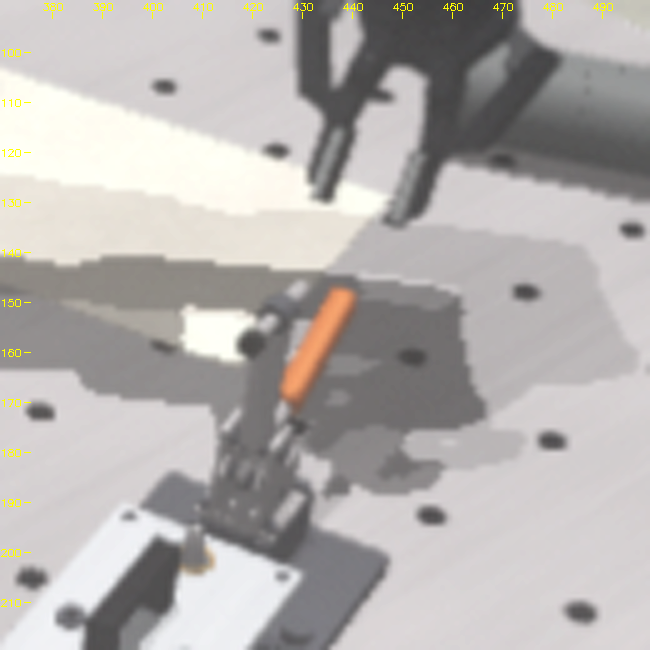

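View pics/n_top.png

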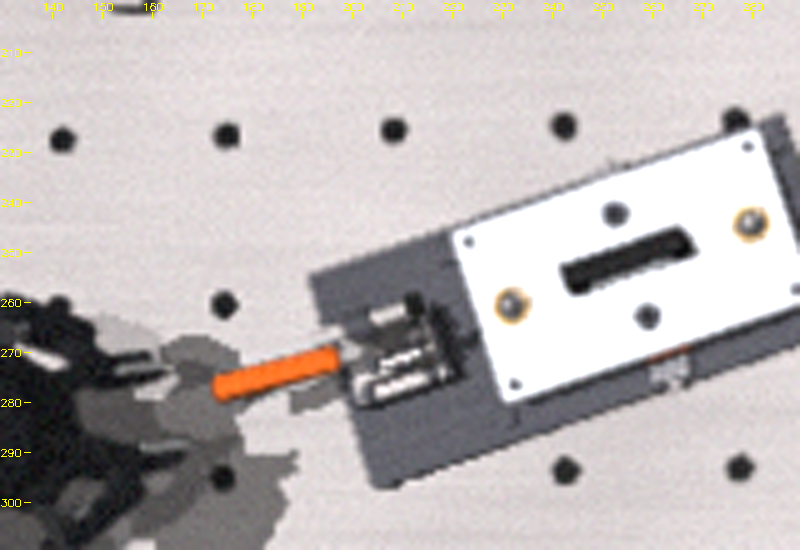

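```bash
python3 - <<'E'
from cl import *
import h
for a,b in (((318,347),(276,373)),((343,294),(217,387)),((290,399),(336,358))):
    X,ra,rb=h.tri(np.array([370+a[0]/5-.4,90+a[1]/5-.4]),np.array([130+b[0]/5-.4,200+b[1]/5-.4]))
    d=X[:2]-J; print((d@xj*1e3).round(1),(d@yj*1e3).round(1),(X[2]*1e3).round(1),ra.round(1))
E
```

```text
0.0 197.2 108.8 [-0.3  0.1]
-0.5 226.0 124.0 [ 0.2 -0. ]
0.1 166.5 95.6 [-0.7  0.1]
```

Request:
arm_command(motion="-0.03 0.025 0.03 0 0 0.015 0.4; -0.025 0.02 0.03 0 0 0.01 0.4; -0.01 0.01 0.01 0 0 0 0.4; 0 0 0 0 0 0 0.4; 0 0 0 0 0 0 0.4")

```text
time_s: 22.62
eef_pos: [0.5008, 0.3172, 0.1631]
eef_rot: [0.207, 0.577, 0.776, -0.147]
wrist_force: [-0.1, -0.8, -0.1]
opening: 0.399
```

```bash
python3 cv.py 0 30 0.06 0.4;python3 cv.py 0 30 0 0.4
```

```text
tcp jig mm x 8.5 y 223.1 z 163.1 | grasp y 232.4 z 179.6 tilt 29.4 yaw 16.9
t 22.62 p [0.5008 0.3172 0.1631] q [ 0.62  0.45  1.49 -0.5   1.39  0.46] F [-0.1 -0.8 -0.1] op 0.399
0.058 -0.044 0.044 0.003 -0.011 -0.016 0.4
n 1 d 0.017 a 1.1
tcp jig mm x 8.5 y 223.1 z 163.1 | grasp y 232.4 z 179.6 tilt 29.4 yaw 16.9
t 22.62 p [0.5008 0.3172 0.1631] q [ 0.62  0.45  1.49 -0.5   1.39  0.46] F [-0.1 -0.8 -0.1] op 0.399
0.027 -0.022 0.172 0.001 -0.005 -0.008 0.4; 0.029 -0.022 0.172 0.001 -0.005 -0.008 0.4
n 2 d 0.0702 a 1.1
```

Request:
arm_command(motion="0.02 -0.017 0.06 0 -0.004 -0.008 0.4; 0.012 -0.01 0.07 0 -0.003 -0.004 0.4; 0 0 0.04 0 0 0 0.4; 0 0 0 0 0 0 0.4; 0 0 0 0 0 0 0.4")

```text
time_s: 23.03
eef_pos: [0.4994, 0.3029, 0.1274]
eef_rot: [0.208, 0.572, 0.779, -0.15]
wrist_force: [-0.2, 0.3, -0.1]
opening: 0.404
```

```bash
python3 cv.py 0 30 0 0.4
```

```text
tcp jig mm x 2.8 y 209.8 z 127.4 | grasp y 219.3 z 143.9 tilt 29.8 yaw 17.5
t 23.03 p [0.4994 0.3029 0.1274] q [ 0.6   0.48  1.54 -0.51  1.32  0.48] F [-0.2  0.3 -0.1] op 0.404
0.027 -0.015 0.156 0.002 -0.004 -0.004 0.4
n 1 d 0.0318 a 0.4
```

Request:
arm_command(motion="0.012 -0.008 0.05 0 -0.004 -0.003 0.4; 0.008 -0.005 0.05 0 0 0 0.4; 0 0 0.03 0 0 0 0.4; 0 0 0 0 0 0 0.4; 0 0 0 0 0 0 0.4")

```text
time_s: 23.45
eef_pos: [0.499, 0.292, 0.099]
eef_rot: [0.21, 0.57, 0.78, -0.153]
wrist_force: [-0.4, -0.1, 0.6]
opening: 0.401
```

```bash
python3 cv.py 0 30 0 0.4 o
```

```text
tcp jig mm x -0.9 y 199.6 z 99.0 | grasp y 209.1 z 115.4 tilt 30.1 yaw 17.7
t 23.45 p [0.499 0.292 0.099] q [ 0.59  0.5   1.57 -0.53  1.27  0.49] F [-0.4 -0.1  0.6] op 0.401
0.001 0.004 0.007 0.001 0.001 0.001 0.4
n 1 d 0.0017 a 0.1
```

View pics/o_scene.png

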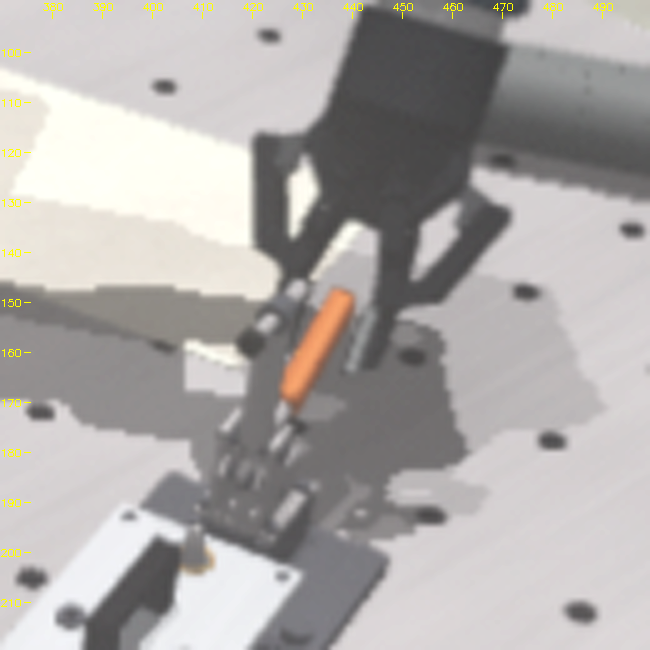

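Fingers straddle the orange grip (scene (435,155)). Closing on it.

Request:
arm_command(motion="0 0.004 0.005 0 0 0 0; 0 0 0 0 0 0 0; 0 0 0 0 0 0 0; 0 0 0 0 0 0 0; 0 0 0 0 0 0 0")

```text
time_s: 23.97
eef_pos: [0.4992, 0.292, 0.0991]
eef_rot: [0.209, 0.57, 0.78, -0.153]
wrist_force: [-1.2, -1.4, -1.9]
opening: 0.158
```

```bash
python3 - <<'E'
from cl import *
jf(); o,p,r=cur(); print(o["opening"],o["wrist_force"])
st=None
# path rows
import numpy as np
g=p-r.as_matrix()[:,2]*.019
S=np.linspace(0,1,21)
prev=(p,r); tl=np.interp(S,[0,.15,.8,1],[30,28,5,0])
for s,t in list(zip(S,tl))[1:]:
    tp,tr=tcp_for(*arc(s),t)
    rr=prev[1]; sh=rr.inv().apply(tp-prev[0])/.2; w=(rr.inv()*tr).as_rotvec()/np.radians(60)
    print(round(s,2),np.round(arc(s),0),round(t,1),sh.round(3),w.round(3)); prev=(tp,tr)
E
```

```text
tcp jig mm x -0.7 y 199.6 z 99.1 | grasp y 209.1 z 115.5 tilt 30.1 yaw 17.6
0.15777408330633702 [-1.19979016 -1.3599241  -1.86369009]
0.05 [207. 120.] 29.3 [-0.018  0.003 -0.015] [-0.     0.012  0.001]
0.1 [206. 126.] 28.7 [-0.021 -0.    -0.022] [0.    0.011 0.   ]
0.15 [203. 132.] 28.0 [-0.022 -0.    -0.02 ] [-0.     0.011 -0.   ]
0.2 [201. 137.] 26.2 [-0.022 -0.    -0.018] [-0.     0.029 -0.   ]
0.25 [198. 143.] 24.5 [-0.023 -0.    -0.017] [0.    0.029 0.   ]
0.3 [194. 148.] 22.7 [-0.023  0.    -0.016] [0.    0.029 0.   ]
0.35 [190. 152.] 20.9 [-0.024 -0.    -0.015] [0.    0.029 0.   ]
0.4 [186. 157.] 19.2 [-0.025  0.    -0.013] [ 0.     0.029 -0.   ]
0.45 [182. 161.] 17.4 [-0.026  0.    -0.012] [-0.     0.029  0.   ]
0.5 [177. 165.] 15.6 [-0.026  0.    -0.01 ] [-0.     0.029 -0.   ]
0.55 [171. 168.] 13.8 [-0.027 -0.    -0.009] [0.    0.029 0.   ]
0.6 [166. 171.] 12.1 [-0.027 -0.    -0.007] [-0.     0.029 -0.   ]
0.65 [160. 173.] 10.3 [-0.027  0.    -0.006] [0.    0.029 0.   ]
0.7 [154. 175.] 8.5 [-0.028  0.    -0.004] [-0.     0.029 -0.   ]
0.75 [148. 177.] 6.8 [-0.028 -0.    -0.003] [-0.     0.029  0.   ]
0.8 [142. 177.] 5.0 [-0.028 -0.    -0.001] [ 0.     0.029 -0.   ]
0.85 [136. 178.] 3.7 [-0.029  0.     0.   ] [-0.     0.021 -0.   ]
0.9 [130. 178.] 2.5 [-0.029 -0.     0.002] [-0.     0.021  0.   ]
0.95 [124. 177.] 1.2 [-0.028  0.     0.004] [-0.     0.021  0.   ]
1.0 [118. 176.] 0.0 [-0.028  0.     0.006] [-0.     0.021 -0.   ]
```

Request:
arm_command(motion="-0.018 0 -0.016 0 0.011 0 0; -0.021 0 -0.022 0 0.011 0 0; -0.022 0 -0.02 0 0.011 0 0; -0.022 0 -0.018 0 0.029 0 0")

```text
time_s: 24.3
eef_pos: [0.4998, 0.2882, 0.1173]
eef_rot: [0.179, 0.574, 0.788, -0.132]
wrist_force: [1.0, 1.0, -7.0]
opening: 0.151
```

```bash
cat > ca.py <<'E'
from cl import *
import sys
jf(); o,p,r=cur(); print(round(o["time_s"],2),round(o["opening"],3),np.round(o["wrist_force"],1))
g=p-r.as_matrix()[:,2]*.019; d=g[:2]-J; gy=(d@yj)*1e3; gz=g[2]*1e3
S=np.linspace(0,1,201); A=np.array([arc(s) for s in S]); i=np.argmin(np.hypot(A[:,0]-gy,A[:,1]-gz)); s0=S[i]; print("s",s0.round(3),"err",np.hypot(*(A[i]-[gy,gz])).round(1))
prev=(p,r)
tf=lambda s:np.interp(s,[0,.15,.8,1],[30,28,5,0])
for k in range(1,9):
    s=s0+.05*k
    if s>1.1: break
    tp,tr=tcp_for(*arc(s),tf(s))
    rr=prev[1]; sh=rr.inv().apply(tp-prev[0])/.2; w=(rr.inv()*tr).as_rotvec()/np.radians(60)
    print(round(s,2),np.round(arc(s),0),sh.round(3),w.round(3)); prev=(tp,tr)
E
python3 ca.py
```

```text
tcp jig mm x -1.2 y 195.7 z 117.3 | grasp y 203.9 z 134.4 tilt 25.7 yaw 17.8
24.3 0.151 [ 1.  1. -7.]
s 0.17 err 1.5
0.22 [200. 139.] [-0.03   0.006 -0.013] [-0.     0.003  0.004]
0.27 [196. 145.] [-0.023 -0.    -0.017] [-0.     0.029 -0.   ]
0.32 [193. 150.] [-0.024  0.    -0.015] [-0.     0.029  0.   ]
0.37 [189. 154.] [-0.024 -0.    -0.014] [0.    0.029 0.   ]
0.42 [184. 159.] [-0.025  0.    -0.013] [ 0.     0.029 -0.   ]
0.47 [180. 162.] [-0.026  0.    -0.011] [-0.     0.029  0.   ]
0.52 [175. 166.] [-0.026 -0.    -0.01 ] [-0.     0.029 -0.   ]
0.57 [169. 169.] [-0.027  0.    -0.008] [ 0.     0.029 -0.   ]
```

The handle follows with a 7 N load. Continuing along the arc.

Request:
arm_command(motion="-0.028 0.003 -0.014 0 0.01 0.002 0; -0.023 0 -0.016 0 0.025 0 0; -0.024 0 -0.015 0 0.025 0 0; -0.024 0 -0.014 0 0.025 0 0; -0.025 0 -0.012 0 0.025 0 0")

```text
time_s: 24.72
eef_pos: [0.5049, 0.2722, 0.1412]
eef_rot: [0.129, 0.582, 0.797, -0.094]
wrist_force: [3.0, 0.4, -8.8]
opening: 0.156
```

```bash
python3 ca.py
```

```text
tcp jig mm x -1.2 y 178.9 z 141.2 | grasp y 184.9 z 159.2 tilt 18.4 yaw 17.7
24.72 0.156 [ 3.   0.4 -8.8]
s 0.42 err 0.9
0.47 [180. 162.] [-0.027  0.006 -0.007] [0.    0.028 0.001]
0.52 [175. 166.] [-0.026 -0.    -0.01 ] [-0.     0.029 -0.   ]
0.57 [169. 169.] [-0.027  0.    -0.008] [ 0.     0.029 -0.   ]
0.62 [164. 172.] [-0.027  0.    -0.007] [-0.     0.029 -0.   ]
0.67 [158. 174.] [-0.027 -0.    -0.005] [0.    0.029 0.   ]
0.72 [152. 176.] [-0.028 -0.    -0.004] [ 0.     0.029 -0.   ]
0.77 [146. 177.] [-0.028  0.    -0.002] [0.    0.029 0.   ]
0.82 [140. 178.] [-0.028  0.    -0.001] [-0.     0.026 -0.   ]
```

Request:
arm_command(motion="-0.027 0.003 -0.008 0 0.025 0 0; -0.026 0 -0.01 0 0.025 0 0; -0.027 0 -0.008 0 0.025 0 0; -0.027 0 -0.007 0 0.025 0 0; -0.027 0 -0.005 0 0.025 0 0")

```text
time_s: 25.13
eef_pos: [0.5122, 0.2491, 0.1565]
eef_rot: [0.072, 0.588, 0.804, -0.051]
wrist_force: [1.4, 4.7, -10.7]
opening: 0.155
```

```bash
python3 ca.py; python3 cv.py 0.8 5 0 0 q
```

```text
tcp jig mm x -1.3 y 154.7 z 156.5 | grasp y 158.1 z 175.2 tilt 10.1 yaw 17.6
25.13 0.155 [  1.4   4.7 -10.7]
s 0.67 err 1.2
0.72 [152. 176.] [-0.026  0.006  0.003] [ 0.001  0.038 -0.   ]
0.77 [146. 177.] [-0.028  0.    -0.002] [0.    0.029 0.   ]
0.82 [140. 178.] [-0.028  0.    -0.001] [-0.     0.026 -0.   ]
0.87 [134. 178.] [-0.029 -0.     0.001] [ 0.     0.021 -0.   ]
0.92 [128. 178.] [-0.029 -0.     0.003] [0.    0.021 0.   ]
0.97 [121. 177.] [-0.028  0.     0.005] [-0.     0.021 -0.   ]
1.02 [115. 176.] [-0.029  0.     0.007] [-0.     0.012  0.   ]
1.07 [110. 174.] [-0.03  -0.     0.009] [0. 0. 0.]
tcp jig mm x -1.3 y 154.7 z 156.5 | grasp y 158.1 z 175.2 tilt 10.1 yaw 17.6
t 25.13 p [0.5122 0.2491 0.1565] q [ 0.34  0.27  1.67 -0.19  1.21  0.1 ] F [  1.4   4.7 -10.7] op 0.155
-0.071 0.006 0.002 0.001 0.085 -0 0
n 1 d 0.0142 a 5.1
```

View pics/q_scene.png

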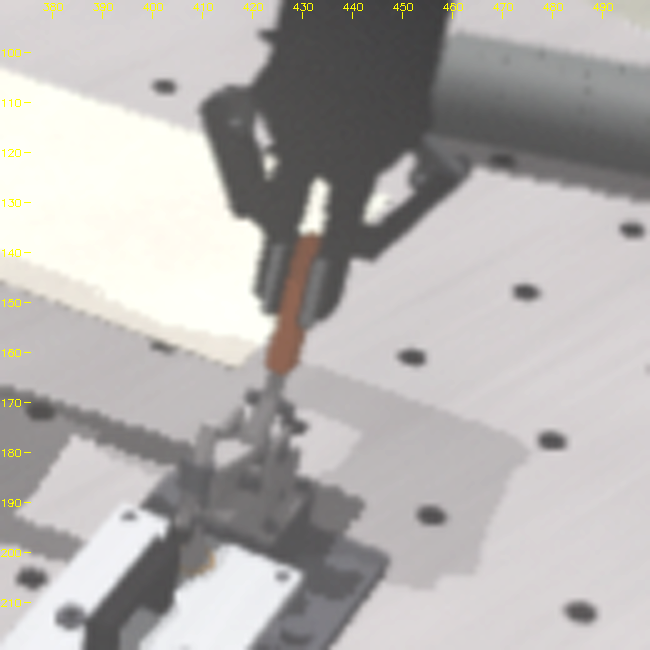

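Request:
arm_command(motion="-0.026 0.003 0.002 0 0.03 0 0; -0.028 0 0 0 0.025 0 0; -0.028 0 0 0 0.02 0 0; -0.029 0 0.001 0 0.02 0 0")

```text
time_s: 25.57
eef_pos: [0.5179, 0.2309, 0.1606]
eef_rot: [0.03, 0.59, 0.806, -0.02]
wrist_force: [1.1, 6.0, -8.4]
opening: 0.158
```

```bash
python3 ca.py
```

```text
tcp jig mm x -1.3 y 135.7 z 160.6 | grasp y 137.0 z 179.6 tilt 4.1 yaw 17.6
25.57 0.158 [ 1.1  6.  -8.4]
s 0.845 err 1.7
0.9 [131. 178.] [-0.029  0.006  0.011] [ 0.002  0.025 -0.001]
0.94 [125. 177.] [-0.029 -0.     0.004] [0.    0.021 0.   ]
1.0 [118. 176.] [-0.028  0.     0.006] [-0.     0.021 -0.   ]
1.04 [112. 175.] [-0.03  -0.     0.008] [-0.     0.002  0.   ]
1.1 [107. 173.] [-0.029 -0.     0.01 ] [0. 0. 0.]
```

Request:
arm_command(motion="-0.029 0.003 0.008 0 0.022 0 0; -0.029 0 0.005 0 0.02 0 0; -0.029 0 0.006 0 0.02 0 0; -0.03 0 0.007 0 0 0 0")

```text
time_s: 25.9
eef_pos: [0.5236, 0.2134, 0.159]
eef_rot: [-0.001, 0.59, 0.807, 0.002]
wrist_force: [-0.4, 11.7, -5.0]
opening: 0.15
```

```bash
python3 ca.py; python3 cv.py 1 0 0 0 r
```

```text
tcp jig mm x -1.2 y 117.2 z 159.0 | grasp y 117.2 z 178.0 tilt -0.2 yaw 17.7
25.9 0.15 [-0.4 11.7 -5. ]
s 1.0 err 1.9
1.05 [112. 175.] [-0.027  0.006  0.017] [ 0.002 -0.003  0.001]
1.1 [106. 173.] [-0.029  0.     0.01 ] [0. 0. 0.]
tcp jig mm x -1.2 y 117.2 z 159.0 | grasp y 117.2 z 178.0 tilt -0.2 yaw 17.7
t 25.9 p [0.5236 0.2134 0.159 ] q [ 0.18  0.23  1.7   0.    1.21 -0.13] F [-0.4 11.7 -5. ] op 0.15
0.003 0.006 0.009 0.002 -0.003 0.001 0
n 1 d 0.0023 a 0.2
```

View pics/r_scene.png

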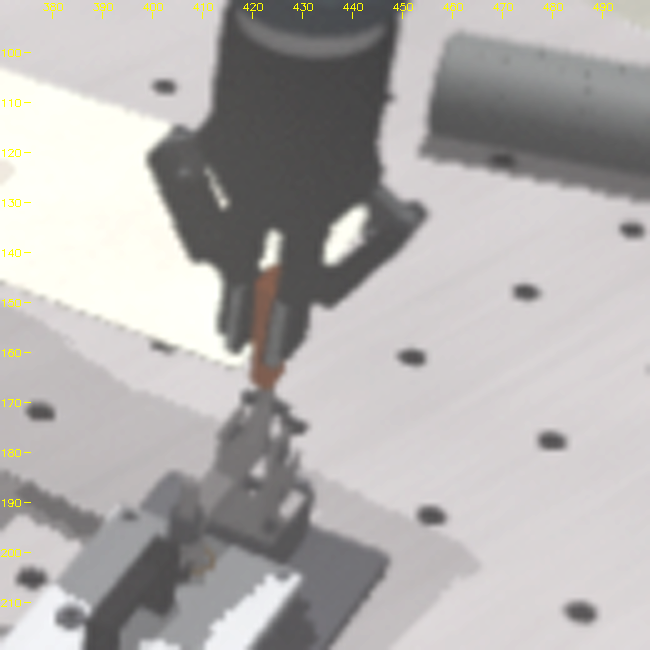

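Request:
arm_command(motion="-0.03 0.003 0.008 0 0 0 0; -0.03 0 0.008 0 0 0 0; -0.03 0 0.008 0 0 0 0; -0.03 0 0.008 0 0 0 0")

```text
time_s: 26.33
eef_pos: [0.5266, 0.2043, 0.156]
eef_rot: [-0.009, 0.589, 0.808, 0.008]
wrist_force: [-8.7, 27.6, 6.0]
opening: 0.154
```

```bash
python3 ca.py
```

```text
tcp jig mm x -1.1 y 107.7 z 156.0 | grasp y 107.3 z 175.0 tilt -1.4 yaw 17.8
26.33 0.154 [-8.7 27.6  6. ]
s 1.0 err 10.6
1.05 [112. 175.] [0.021 0.005 0.002] [ 0.003 -0.023  0.003]
1.1 [106. 173.] [-0.029  0.     0.01 ] [0. 0. 0.]
```

Request:
arm_command(motion="0 0 0 0 0 0 0; 0 0 0 0 0 0 0.4; 0 0 0 0 0 0 0.4; 0 0 0 0 0 0 0.4; 0 0 -0.1 0 0 0 0.4; 0 0 -0.15 0 0 0 0.4; 0 0 -0.12 0 0 0 0.4; 0.1 0 -0.05 0 0 0 0; 0.15 0 0 0 0 0 0; 0.1 0 0 0 0 0 0")

```text
time_s: 27.17
eef_pos: [0.5067, 0.2658, 0.2509]
eef_rot: [-0.004, 0.591, 0.807, 0.005]
wrist_force: [-0.9, -1.0, -0.6]
opening: 0.003
```

```bash
python3 cv.py 1 0 0 0 u
```

```text
tcp jig mm x -1.4 y 172.3 z 250.9 | grasp y 172.1 z 269.9 tilt -0.6 yaw 17.5
t 27.17 p [0.5067 0.2658 0.2509] q [ 0.27  0.15  1.6   0.01  1.39 -0.04] F [-0.9 -1.  -0.6] op 0.003
-0.069 0.001 0.116 0.001 -0.003 -0 0; -0.069 0.002 0.117 0.001 -0.003 -0 0; -0.069 0.002 0.117 0.001 -0.003 -0 0; -0.068 0.002 0.117 0.001 -0.003 -0 0
n 4 d 0.1084 a 0.7
```

View pics/u_scene.png

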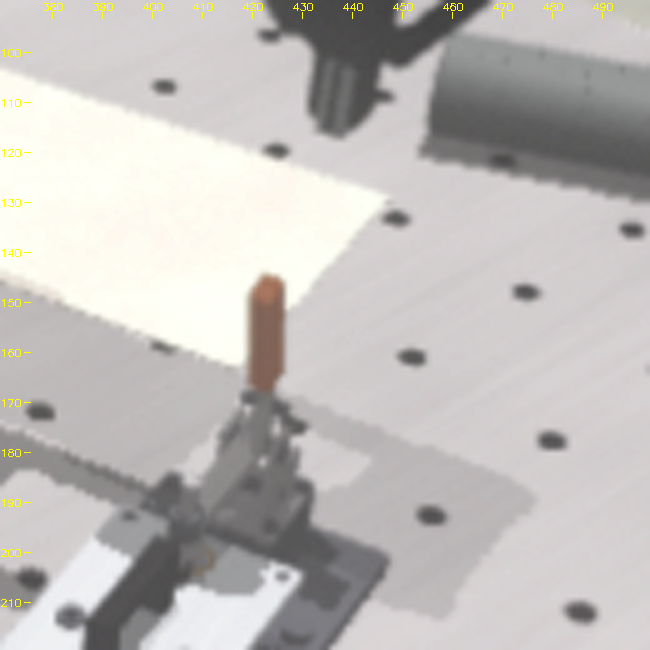

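View pics/u_top.png

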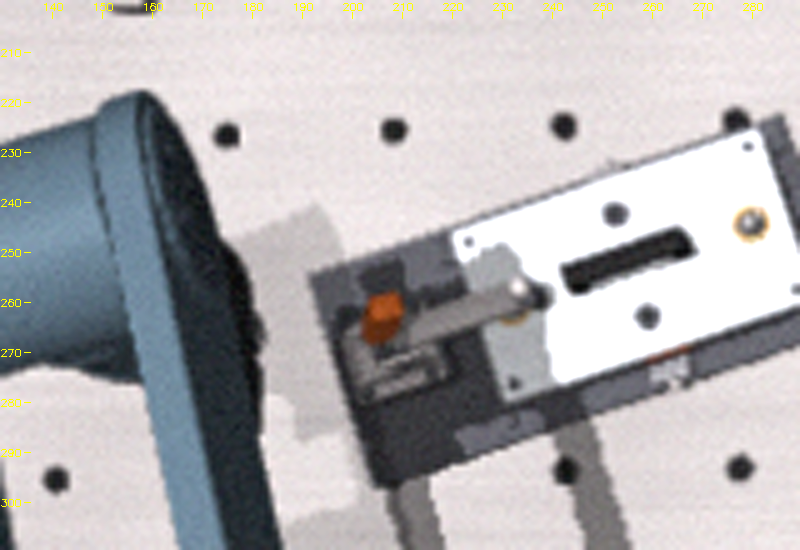

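```bash
python3 - <<'E'
from cl import *
import h
def pr(cy,cz,el,lab):
    d=np.array([np.cos(np.radians(el)),np.sin(np.radians(el))])
    for n,b in(("scene",(370,90)),("top",(130,200))):
        print(lab,n,[((h.proj(n,W((cy+k*d[0])/1e3,(cz+k*d[1])/1e3))[0]-b+.5)*5).round(0).tolist() for k in(-35,0,35)])
pr(121,165,106,"home"); 
pr(*arc(.93,0),25+81*.93,"s.93"); pr(*arc(.86,0),25+81*.86,"s.86"); 
X=h.tri(np.array([370+267/5-.4,90+289/5-.4]),np.array([130+388/5-.4,200+302/5-.4])); d=X[0][:2]-J; print(d@yj,X[0][2],X[1:])
E
```

```text
home scene [[265.0, 380.0], [266.0, 333.0], [267.0, 284.0]]
home top [[382.0, 329.0], [385.0, 316.0], [389.0, 303.0]]
s.93 scene [[269.0, 375.0], [273.0, 324.0], [277.0, 270.0]]
s.93 top [[375.0, 331.0], [371.0, 320.0], [368.0, 309.0]]
s.86 scene [[273.0, 371.0], [280.0, 315.0], [288.0, 257.0]]
s.86 top [[368.0, 334.0], [358.0, 325.0], [347.0, 316.0]]
0.11193530741883422 0.19544083288204903 (array([ 0.00599256, -0.00099888]), array([0.0040742 , 0.00359087]))
```

The clamp arm is down on the plate, and the grip end triangulates to y = 112 mm (home is 111). For assurance I'll push the end with the closed fingertips.

Request:
arm_command(motion="0 0.004 0.08 0 0 0 0; 0 0 0.1 0 0 0 0; 0 0 0.05 0 0 0 0; 0 0 0 0 0 0 0; 0 0 0 0 0 0 0")

```text
time_s: 27.68
eef_pos: [0.5089, 0.2639, 0.2049]
eef_rot: [-0.001, 0.589, 0.808, 0.003]
wrist_force: [0.9, 0.6, -0.2]
opening: 0.004
```

```bash
python3 ca.py|head -2
```

```text
tcp jig mm x 0.2 y 169.8 z 204.9 | grasp y 169.7 z 223.9 tilt -0.3 yaw 17.8
27.68 0.004 [ 0.9  0.6 -0.2]
```

Request:
arm_command(motion="-0.02 0 0.06 0 0 0 0; -0.04 0 0.04 0 0 0 0; -0.04 0 0 0 0 0 0; 0 0 0 0 0 0 0")

```text
time_s: 28.02
eef_pos: [0.517, 0.2419, 0.1845]
eef_rot: [0.0, 0.59, 0.808, 0.004]
wrist_force: [0.4, 0.0, 0.0]
opening: -0.002
```

```bash
python3 ca.py|head -2
```

```text
tcp jig mm x 1.2 y 146.4 z 184.5 | grasp y 146.4 z 203.5 tilt -0.2 yaw 17.7
28.02 -0.002 [0.4 0.  0. ]
```

Request:
arm_command(motion="-0.03 0 0 0 0 0 0; -0.03 0 0 0 0 0 0; -0.03 0 0 0 0 0 0; -0.03 0 0 0 0 0 0")

```text
time_s: 28.35
eef_pos: [0.5208, 0.2292, 0.1844]
eef_rot: [-0.01, 0.59, 0.807, 0.012]
wrist_force: [-6.6, 28.4, -0.7]
opening: -0.003
```

```bash
python3 ca.py|head -2
```

```text
tcp jig mm x 1.0 y 133.2 z 184.4 | grasp y 132.6 z 203.4 tilt -1.8 yaw 17.7
28.35 -0.003 [-6.6 28.4 -0.7]
```

Solid stop at 28 N, where the home position predicts contact. Retreating for the last check.

Request:
arm_command(motion="0.05 0 0 0 0 0 0; 0.1 0 -0.05 0 0 0 0; 0.15 0 -0.15 0 0 0 0; 0.15 0 -0.15 0 0 0 0; 0.15 0 -0.1 0 0 0 0; 0.15 0 0 0 0 0 0; 0.1 0 0 0 0 0 0; 0 0 0 0 0 0 0; 0 0 0 0 0 0 0")

```text
time_s: 29.1
eef_pos: [0.469, 0.395, 0.29]
eef_rot: [-0.011, 0.59, 0.807, 0.018]
wrist_force: [0.1, -0.9, -0.4]
opening: 0.002
```

```bash
python3 ca.py|head -2; python3 - <<'E'
import bench,h,cv2
for n,b in(("scene",(340,130,470,275)),("top",(165,205,315,305))):
    im=bench.camera(n)["img"][:,:,::-1]; h.crop(im,f"pics/v_{n}.png",*b,5); cv2.imwrite(f"pics/w_{n}.png",im)
    for t in("hammer","spanner","oil_bottle","f_clamp","flap_disc","angle_iron"):
        r=bench.search_frame(n,t)
        print(n,t,[round(float(v),1) for v in r[0]["box"]] if r else None)
E
```

```text
tcp jig mm x 1.7 y 306.9 z 290.0 | grasp y 306.2 z 309.0 tilt -2.2 yaw 17.6
29.1 0.002 [ 0.1 -0.9 -0.4]
scene hammer [465.3, 207.9, 558.7, 278.6]
scene spanner [415.2, 292.9, 475.4, 354.1]
scene oil_bottle [219.4, 288.0, 337.2, 393.6]
scene f_clamp [132.1, 305.5, 206.9, 365.5]
scene flap_disc [284.6, 231.2, 309.4, 256.6]
scene angle_iron None
top hammer [150.1, 169.4, 247.3, 202.9]
top spanner [264.6, 158.3, 317.1, 176.8]
top oil_bottle [340.5, 162.7, 357.0, 187.6]
top f_clamp [437.4, 258.0, 475.3, 312.6]
top flap_disc [319.0, 284.8, 344.5, 310.2]
top angle_iron [406.5, 289.0, 422.7, 309.7]
```

View pics/v_scene.png

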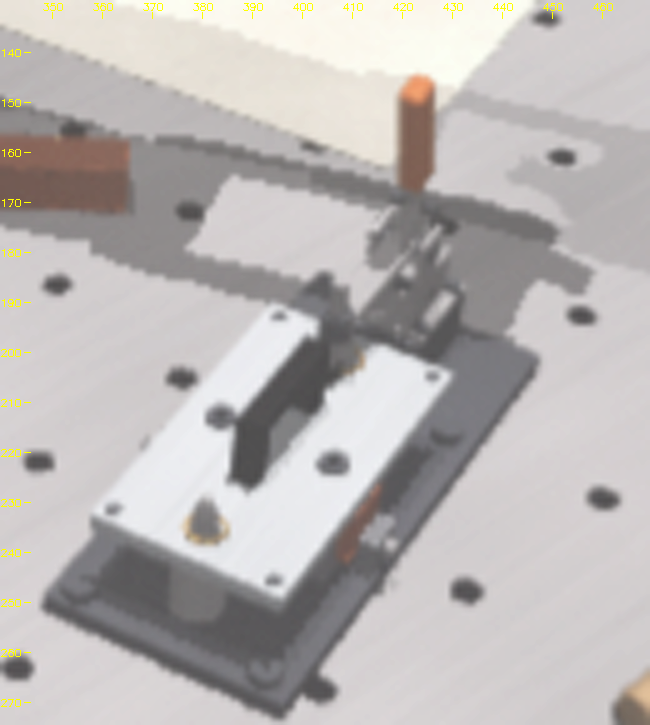

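View pics/v_top.png

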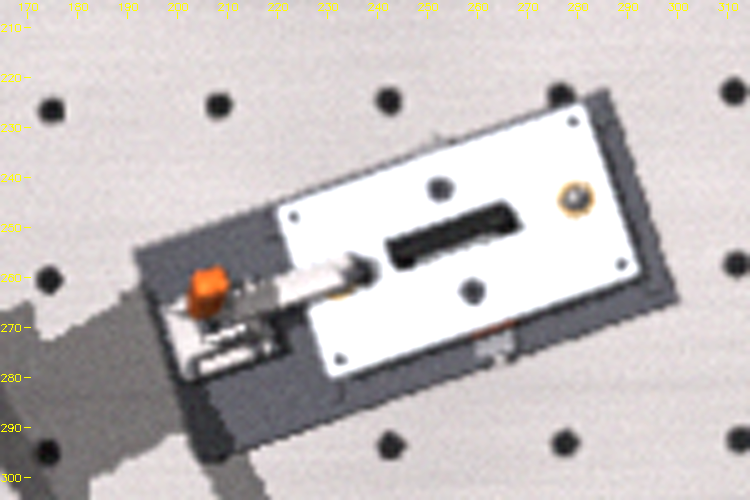

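```bash
python3 - <<'E'
from pf import *
C=lambda x0,y0:(lambda x,y:(x0+x/5-.4,y0+y/5-.4))
s=C(340,130); t=C(165,205)
x=rep(dict(hm=s(206,527),mm=s(113,509),pm=s(274,580),pp=s(432,376),mp=s(279,316)),dict(hm=t(576,198),pm=t(573,121),mm=t(622,264),pp=t(294,216),mp=t(340,359)),[.56,.1,.05,.31])
from bench import hand_in
print(hand_in())
E
```

```text
4dof [0.5607 0.1022 0.0504 0.3066] 0.16259369794178857
6dof [0.5607 0.1022 0.0504] [ 1.755e+01 -2.500e-01  1.000e-02] 0.15653255915534436
[[-0.2, 0.2], [-0.0, -0.1], [0.1, -0.0], [-0.1, 0.1], [-0.2, -0.1], [0.0, 0.1], [-0.0, -0.1], [-0.3, -0.1], [-0.0, -0.1], [-0.1, -0.0]]
the job is handed in; nothing more can be done
None
```

I laid the rightmost rusty tube in the saddles and unclipped the drill plate. I then lowered it level over both pins onto the shoulders, swung the toggle clamp over and pushed its end home. The job was handed in at about 29 s of the 72 s allowed; the hand-in gave no verdict.

**Last checks**
- **Plate:** the final fit from both cameras shows it level within 0.3° and about 1–1.5 mm from my estimate of the mid-pin point. It showed in the pictures on both pins.
- **Clamp:** the handle's end stood about 1 mm from its stated home position and stopped firmly at 28 N. I could not read the clamp joint angle directly.
- **Tube:** I only saw it in the saddles in a picture right after laying it. It was not measured there, and the plate now hides most of it.
- **Other things on the table:** the detector found the hammer, spanner, F-clamp and flap disc near their starting places in both views.

**What disagreed**
- **Camera heights:** they read about 2–4 mm lower than the stated sizes (tube top 26 mm instead of 30, plate underside 50 mm instead of 52). I treated this as a calibration offset.
- **Scene detections:** the last one for the oil bottle landed on the holder, and the angle iron was not found. The top view showed both in place.

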